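# Fit the broad tip to a tacking iron

### The job

Fit the broad steel tip to the tacking iron standing in the fitting block: take it from the tip rack, stand its tapered shank lightly in the iron's socket and let go, then drive it fully home, collar down on the barrel's rim, with gentle, separate taps of the mallet, ending with one firm tap on the seated tip, and hang the mallet back in its rest. Then lift the iron by its new tip, so that the taper alone carries it, stand it in the docking cup and let go; leave the other tips and tools where they are.

Things in the scene. Friction and masses are not known exactly. Their poses are not given: they have to be found in the camera images.
- tip_blade (a point): Centre of the broad bright-steel blade of the tip to fit: 8 (x) x 30 (y) x 36 mm (z up), flat top 18 mm above this point. Below: a collar, 19 across, 4 thick, underside 26 mm below this point, then a round 1:7 taper shank 29 long, 13.6 across at the collar, 9.5 at its end. Mass about 90 g. Starts upright in a loose rack hole, collar on the rack; pinch the blade along its x.
- socket_mouth (a point): Centre of the rim of the iron's brass barrel (22 mm outside), axis z up; the tapered bore is 13 mm at the rim, 34 deep. Set in lightly (2 to 4 N) the shank sticks, collar about 3 to 4 mm above the rim; harder taps wedge it some 3 mm deeper per 10 N, and it stays. At 8 to 18 N, by friction, the collar meets the rim and it stops dead, so bring the mallet down slowly (10 mm/s). The last, firm tap: about 20 N. Over 40 N splits the barrel.
- block: Beech fitting block, 90 x 90 x 62 mm, fixed; origin at the centre of its underside. The iron (160 g, 150 mm tall, 26 mm wood handle, 44 mm guard flange 84 to 92 mm above its foot, brass barrel above) stands loosely in its central hole, foot 12 mm above the bench; lift it 52 mm to clear the block.
- cup: Docking cup for the iron: fixed aluminium tube, mouth 70 mm above the bench and 40 mm wide inside, narrowing to a 34 mm bore within 10 mm, on a 90 mm round grey foot; origin at the centre of the underside, z up. Its inner floor is 12 mm above the bench, so a docked iron's rim is 162 mm above the bench.
- mallet_handle (a point): Centre of the mallet's upright dark wooden handle, 22 mm across, from 45 mm below to 45 mm above this point. Below it a steel flange, 58 mm across and 5 thick, then the 40 mm head with a flat white nylon face that screws in and out: it ends 74 to 86 mm below this point, differently each time, so feel for it. About 270 g. Strikes straight down as it is held.
- rest: Round wooden mallet rest, 80 mm across, 50 mm tall, with a 47 mm bore, fixed; origin at the centre of its underside. The mallet hangs in it upright, its flange on the rim (handle centre 100 mm above the bench), its face free inside; lift it 45 mm to clear.
- rack: Light wooden tip rack, 170 (x) x 50 (y) x 42 mm, fixed; origin at the centre of its underside. Three tips stand in holes 56 mm apart along its x; which tip is in which hole changes.
- narrow_tip: Narrow brass spare tip in the rack, origin at its collar's underside; about 50 mm tall above it. To be left alone.
- round_tip: Round copper spare tip in the rack, origin at its collar's underside; 40 mm tall above it. To be left alone.
- weight: Brass weight, 48 mm across, 46 mm tall, origin at its underside. To be left alone.
- loupe: Black loupe, 38 mm across, 26 mm tall, origin at its underside. To be left alone.
- tweezers: Steel tweezers lying along their x, 120 mm long, 5 mm thick, origin near their middle. To be left alone.
- paste_jar: Glass jar with a white lid, 60 mm across, 65 mm tall, origin at its underside. To be left alone.
- paste_brush: Paste brush lying along its x, 190 mm long, 20 mm thick, origin near its middle. To be left alone.

How it is judged:
By the outcome, as a careful person would: the job done as asked, in the order asked, and still so for the second after the job is handed in, with the robot touching nothing.
It also fails if it takes over 72 s, if anything falls off the work surface, if the arm or the gripper's body presses on something with over 40 N, if the wrist force passes 120 N, or if a joint passes its speed limit or range.

### The arm

A 6-joint arm with a two-finger parallel gripper is mounted at the origin on the work surface. World frame = base frame: x ahead of the robot, y to its left, z up, the work surface at z = 0. Lengths are in m, angles in rad, forces in N, time in s.
With the tool pointing down it reaches from about 0.35 to 0.725 m from the base axis. Payload 6 kg.
Tool frame: the origin (TCP) lies midway between the tips of the shut fingers; the grasp point (between the pads) lies 19 mm behind it; z points along the fingers, y is the line along which they close (so a half turn about z gives the same grasp; the last joint's range is limited). The gripper opens to 85 mm and grips with 20 to 120 N. Pads are 22 mm wide; open, the fingers measure 114 mm over their backs; the gripper's body (76 mm by 85 mm) begins 54 mm behind the grasp point. The pads swing forward as they close: fully open they stand 13 mm farther back than shut.
Start: joints at [-0.943, 0.04, 0.085, 0, -1.615, -0.334], TCP at [0.174, -0.574, 0.207] pointing down, gripper open.
Joint ranges: [-2.56, 2.56], [-1.29, 2.01], [-1.08, 1.49], [-3.29, 1.98], [-2.81, -0.18], [-2.99, 2.99]. Speed limits (rad/s): [2.57, 2.57, 3.01, 3.14, 3.14, 3.14].

### API

Orientations are given as a rotation vector (axis times angle).
In Python, from rig import arm, grab_frame, camera_params, finish_job gives the robot as it stands. The module is installed in compiled form; this text tells all that it offers.
- The arm moves only by the tool jog_arm, never from a script. Its argument "increments" is a list of rows, each a list of 3 entries, a list of its own where there are three numbers: the shift along the tool's x, y, z in m, then the turn, a rotation vector about the tool's x, y, z in degrees, then the closure, from 0 (fully open) to 1 (shut). A call has 1 to 12 rows; each row shifts and turns the commanded pose from where the row before left it, along the tool's axes as they then stand; what a row does not reach is not made up. A row lasts 1/10 s, in which the tool goes at most 50 mm and 8.59 degrees, less where a joint would pass 70% of its speed; a pose out of reach is approached as far as the arm can. A call is refused whole if a number of a shift passes 0.05 or a number of a turn 8.59, either way. A call with a gripper value outside its range is refused whole. The fingers move at their own pace and stop on an object; "newtons" is the grip in N (left out, the last holds). Time passes only in rows, so rows that do not move let the fingers close. It gives the time, the measured TCP pose, the force, the opening and the grip force at its end, in the units of the state.
- arm.sense(): the state, without advancing time (a new reading comes with each control period).
- grab_frame(name): name is "scene" or "top"; returns (picture, depth): 420x560x3 uint8, blue, green, red; 420x560 float32, m along the optical axis (not along the pixel's ray), 0 where there is no reading.
- camera_params(name): a dict with "K" (3x3 intrinsics, pixels), "k1" (the pictures are not rectified: a ray, as slopes to the right and down, at radius r is drawn at 1 + k1 r^2 times it, then the intrinsics apply), "camera_from_world" (4x4, takes a point from world to camera coordinates). Camera axes: x right, y down, z forward; pixel columns grow to the right and rows downward; lengths in m; the calibration is good to about 2 mm. A picture is of the moment at which its call begins. camera_params takes no time and is no camera call.
- finish_job(): hands the job in; it is judged then, once.
The state is a dict: "time": time; "q": joint angles; "joint_vel": joint speeds; "joint_efforts": joint torques, N m; "tcp_pos": TCP position; "tool_rot": TCP orientation; "contact_force": force on the tool from outside, world axes, zero at the start; "ft_torque": the same for the moment, N m; "gripper_width": finger opening in m; "grasp_force": force on a finger pad.
Only numpy, scipy, OpenCV 4.12 (cv2) and the standard library are available. Lean on these libraries where they do the work, as an engineer would, in place of code of your own. Each camera call takes 0.05 s, during which the arm holds its last target. There are 200 camera calls.

## Working session

There is one attempt and no reset: what is moved stays moved. The work goes in short steps, Python scripts to look and compute and a tool call to move; the robot and the scene stay as the last step left them, time stands still between calls to the robot, and variables do not carry over. Pictures are saved under pics/ and viewed, at most 10 in all, crops included, and the job is handed in when it is done.

Besides the shell and the picture viewer there is one more tool, called as name(argument=value, ...) on one line, values as JSON. jog_arm: Moves the arm, as the interface text tells. Its arguments: {"type":"object","properties":{"increments":{"type":"array"},"newtons":{"type":"number"}},"required":["increments"]}

```bash
mkdir -p pics; ls
cat > h.py <<'E'
import numpy as np, cv2
from rig import arm, grab_frame, camera_params, finish_job
from scipy.spatial.transform import Rotation as R
def cloud(name, d):
    p=camera_params(name);K=np.array(p["K"]);k1=p["k1"];T=np.linalg.inv(np.array(p["camera_from_world"]))
    v,u=np.mgrid[:d.shape[0],:d.shape[1]]
    uv=np.stack([u.ravel(),v.ravel()],1).astype(np.float64)[:,None]
    s=cv2.undistortPoints(uv,K,np.array([k1,0,0,0.]))[:,0].reshape(*d.shape,2)
    P=np.dstack([s*d[...,None],d])
    return P@T[:3,:3].T+T[:3,3], np.dstack([s,np.ones(d.shape)])@T[:3,:3].T, T[:3,3]
def onplane(rays,c,u,v,z):
    r=cv2.remap(rays.astype(np.float32),np.float32([[u]]),np.float32([[v]]),1)[0,0]
    return c+r*(z-c[2])/r[2]
E
cat > s1.py <<'E'
from h import *
for n in("scene","top"):
    im,d=grab_frame(n); np.savez(n+".npz",im=im,d=d); cv2.imwrite(f"pics/{n}1.png",im)
    P,_,c=cloud(n,d); print(n,c,camera_params(n)["K"],camera_params(n)["k1"],np.median(P[d>0][:,2]))
s=arm.sense();print({k:np.round(v,3) for k,v in s.items()}, R.from_rotvec(s["tool_rot"]).as_matrix().round(3))
E
python3 s1.py
```

```text
pics
scene [1.10063566 0.28962673 0.98417184] [[452.94663311   0.         281.88286756]
 [  0.         452.94663311 214.34641033]
 [  0.           0.           1.        ]] 0.024287641876502293 0.0001776571260121984
top [ 0.45425148 -0.00886691  1.36761893] [[487.34808039   0.         273.5355567 ]
 [  0.         487.34808039 213.34002764]
 [  0.           0.           1.        ]] -0.17994553562347215 0.0003455587632863466
{'time': np.float64(0.1), 'q': array([-0.943,  0.041,  0.084, -0.   , -1.615, -0.334]), 'joint_vel': array([-0.001, -0.003,  0.001,  0.001, -0.   , -0.003]), 'joint_efforts': array([-6.0000e-03, -3.6934e+01,  3.4828e+01,  6.9520e+00, -5.0000e-03,
        0.0000e+00]), 'tcp_pos': array([ 0.174, -0.574,  0.206]), 'tool_rot': array([ 4.600e-01, -3.107e+00, -2.000e-03]), 'contact_force': array([ 0.088, -0.711, -0.425]), 'ft_torque': array([-0.027,  0.022, -0.015]), 'grasp_force': np.float64(0.0), 'gripper_width': np.float64(0.085)} [[-0.957 -0.29  -0.001]
 [-0.29   0.957  0.002]
 [ 0.     0.002 -1.   ]]
```

View pics/top1.png

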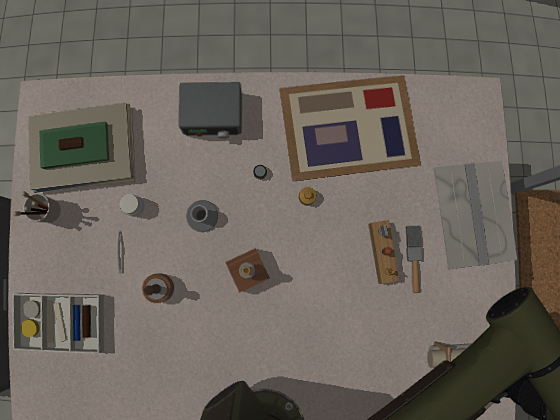

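View pics/scene1.png

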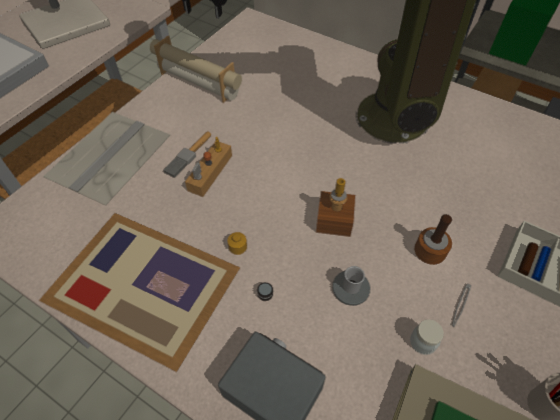

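The top view shows the rack at (384,252), block and iron at (247,270), mallet at (157,288) and cup at (202,215). In the scene view the rack's tips are steel at (197,170), copper at (207,157) and brass at (217,145). Next I measure them with depth and masks.

```bash
cat > s2.py <<'E'
from h import *
D={n:np.load(n+".npz") for n in("scene","top")}
C={n:cloud(n,D[n]["d"]) for n in D}
for nm,(u,v) in dict(rack=(384,252),block=(247,270),mallet=(157,288),cup=(202,215)).items():
    P=C["top"][0]; q=P[v-45:v+45,u-45:u+45].reshape(-1,3); print(nm,P[v,u].round(4))
    c0=P[v,u]
    for n in D:
        Q=C[n][0].reshape(-1,3)[D[n]["d"].ravel()>0]; Q=Q[np.linalg.norm(Q[:,:2]-c0[:2],axis=1)<(.1 if nm=="rack" else .08)]
        for z in np.arange(.01,.20,.01):
            S=Q[abs(Q[:,2]-z)<.005]
            if len(S)>3: print("  ",n,round(z,3),len(S),((S.min(0)+S.max(0))/2)[:2].round(4),np.ptp(S,0)[:2].round(4),S[:,:2].mean(0).round(4))
for n,(u,v) in dict(scene=(207,162),top=(384,252)).items():
    c=D[n]["im"][v-40:v+40,u-40:u+40]; cv2.imwrite(f"pics/{n}_rack.png",cv2.resize(c,None,fx=7,fy=7,interpolation=cv2.INTER_CUBIC))
E
python3 s2.py
python3 -c "
import cv2,numpy as np
a=cv2.imread('pics/scene_rack.png');b=cv2.imread('pics/top_rack.png');cv2.imwrite('pics/rack.png',cv2.resize(np.hstack([a,b]),(800,400)))"
```

```text
rack [ 0.4892 -0.3315  0.072 ]
   scene 0.01 209 [ 0.4943 -0.3457] [0.1744 0.1661] [ 0.5107 -0.3546]
   scene 0.02 242 [ 0.4934 -0.367 ] [0.1762 0.1288] [ 0.506  -0.3692]
   scene 0.03 127 [ 0.4948 -0.3288] [0.175  0.0528] [ 0.5216 -0.3181]
   scene 0.04 676 [ 0.4944 -0.3386] [0.1752 0.0726] [ 0.4983 -0.333 ]
   scene 0.05 57 [ 0.4894 -0.3401] [0.1487 0.0619] [ 0.4992 -0.3359]
   scene 0.06 38 [ 0.4998 -0.3361] [0.1308 0.0287] [ 0.5148 -0.3327]
   scene 0.07 52 [ 0.4995 -0.3361] [0.1332 0.0273] [ 0.5066 -0.3343]
   scene 0.08 79 [ 0.4987 -0.3358] [0.132 0.026] [ 0.5136 -0.3341]
   scene 0.09 23 [ 0.5009 -0.3379] [0.1305 0.0256] [ 0.508  -0.3362]
   top 0.01 252 [ 0.4876 -0.332 ] [0.1953 0.1904] [ 0.4864 -0.335 ]
   top 0.02 196 [ 0.4885 -0.3673] [0.1623 0.1274] [ 0.4969 -0.39  ]
   top 0.03 52 [ 0.488 -0.367] [0.1661 0.1263] [ 0.489  -0.3318]
   top 0.04 747 [ 0.493  -0.3405] [0.1714 0.0739] [ 0.4896 -0.34  ]
   top 0.05 240 [ 0.4918 -0.3406] [0.1728 0.0697] [ 0.4901 -0.3382]
   top 0.06 16 [ 0.4966 -0.3368] [0.1283 0.021 ] [ 0.5243 -0.3326]
   top 0.07 18 [ 0.5015 -0.3396] [0.1166 0
[... 4021 characters left out ...]
  scene 0.04 64 [0.6021 0.1692] [0.0398 0.036 ] [0.6039 0.1676]
   scene 0.05 68 [0.6026 0.1682] [0.038  0.0382] [0.6039 0.1688]
   scene 0.06 77 [0.6023 0.1671] [0.0397 0.0363] [0.5999 0.166 ]
   scene 0.07 115 [0.6007 0.1674] [0.046  0.0446] [0.5977 0.166 ]
   top 0.01 600 [0.6014 0.1623] [0.1531 0.153 ] [0.5981 0.161 ]
   top 0.02 117 [0.5971 0.1634] [0.0787 0.0845] [0.5946 0.1619]
   top 0.03 15 [0.5971 0.1643] [0.037  0.0377] [0.5962 0.17  ]
   top 0.04 14 [0.5985 0.1646] [0.0357 0.0361] [0.601  0.1638]
   top 0.05 16 [0.5977 0.1646] [0.036  0.0385] [0.5996 0.1652]
   top 0.06 22 [0.599 0.167] [0.0354 0.0351] [0.6031 0.1705]
   top 0.07 91 [0.5995 0.1665] [0.0436 0.0458] [0.6009 0.1683]
```

View pics/rack.png

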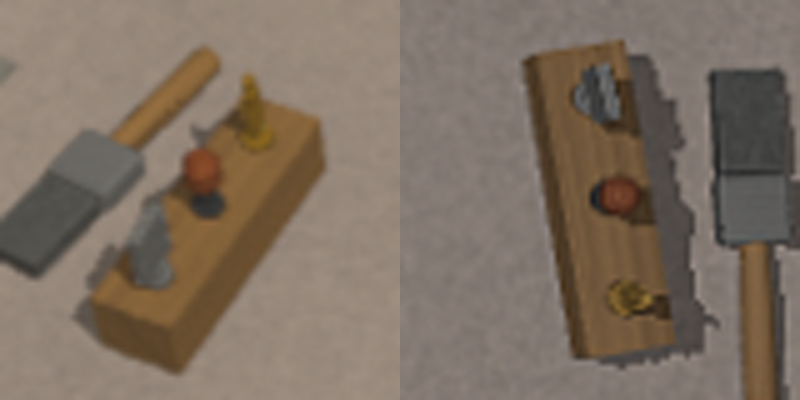

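The steel blade stands in the rack's far hole (+x end), with copper in the middle and brass nearest. I still need the blade's centre and yaw, plus finer outlines.

```bash
cat > s3.py <<'E'
from h import *
D={n:np.load(n+".npz") for n in("scene","top")}
for n in D:
    d=D[n]["d"];P,rays,c=cloud(n,d);Q=P.reshape(-1,3)[d.ravel()>0]
    near=np.linalg.norm(Q[:,:2]-[.493,-.339],axis=1)<.11
    rk=Q[near&(abs(Q[:,2]-.042)<.004)]
    # rack rect via min area on top face
    (cx,cy),wh,a=cv2.minAreaRect((rk[:,:2]*1000).astype(np.float32)); print(n,"rack",cx,cy,wh,a)
    b=Q[near&(Q[:,2]>.052)&(Q[:,0]>.53)]
    (cx,cy),wh,a=cv2.minAreaRect((b[:,:2]*1000).astype(np.float32)); print("blade",len(b),cx,cy,wh,a,b[:,2].max())
    t=b[b[:,2]>.080];print("top pts",len(t)); print((t*1000).round(1)[:40].tolist())
    # image mask pixels of grey blade
    w=np.cov(b[:,:2].T);e,v=np.linalg.eigh(w);print("pca",np.sqrt(e)*1000,v[:,1])
    for z,c0,nm in((.162,(.448,.0375),"rim"),(.145,(.3995,.286),"mtop"),(.055,(.4,.286),"flange"),(.07,(.6005,.167),"cup"),(.050,(.4,.286),"rest")):
        S=Q[(abs(Q[:,2]-z)<.0035)&(np.linalg.norm(Q[:,:2]-c0,axis=1)<.05)]
        (x,y),r=cv2.minEnclosingCircle((S[:,:2]*1000).astype(np.float32));print(nm,len(S),round(x,1),round(y,1),"r",round(r,1))
E
python3 s3.py
```

```text
scene rack 494.14764404296875 -338.4363708496094 (172.9426727294922, 52.93049621582031) 8.001993179321289
blade 97 550.1327514648438 -330.59619140625 (32.64593505859375, 10.705949783325195) 13.445272445678711 0.0893160802969728
top pts 32
[[540.7, -334.9, 86.9], [538.1, -333.9, 85.0], [537.2, -331.1, 85.9], [541.4, -335.0, 83.5], [540.4, -332.2, 84.3], [537.9, -331.2, 82.6], [546.4, -334.1, 84.8], [547.1, -329.5, 88.2], [544.8, -328.2, 86.8], [540.1, -329.6, 81.6], [550.9, -333.7, 85.3], [549.3, -331.7, 85.1], [547.4, -330.0, 84.3], [543.5, -330.6, 80.3], [554.5, -330.5, 86.8], [553.2, -328.1, 87.0], [549.0, -329.1, 82.4], [546.7, -327.9, 81.0], [557.5, -331.8, 84.9], [556.9, -328.7, 86.2], [553.5, -328.7, 82.9], [550.4, -328.4, 80.2], [562.1, -331.3, 85.6], [562.9, -326.5, 89.3], [560.8, -325.1, 88.2], [556.9, -325.7, 84.1], [553.6, -325.6, 81.0], [566.2, -327.5, 87.9], [562.3, -328.1, 83.8], [561.3, -325.4, 84.5], [563.3, -327.8, 81.0], [560.4, -323.5, 80.9]]
pca [2.40985058 9.66192378] [-0.98846545 -0.15144653]
rim 46 448.9 37.6 r 11.6
mtop 68 399.4 288.1 r 12.7
flange 332 402.6 2
[... 666 characters left out ...]
.1], [547.6, -329.9, 86.0], [547.5, -332.4, 86.8], [547.2, -334.3, 90.2], [545.1, -330.4, 83.4], [544.6, -331.7, 89.2], [544.5, -334.2, 90.3], [544.7, -337.7, 87.3], [542.4, -330.4, 83.1], [542.0, -331.7, 88.8], [542.0, -334.7, 87.8], [542.0, -337.7, 87.1], [539.8, -330.5, 82.4], [539.5, -332.5, 85.5], [539.3, -334.7, 87.7], [539.3, -337.2, 88.4], [536.7, -331.9, 87.5], [536.6, -334.5, 88.2], [536.7, -337.6, 86.7], [534.2, -332.6, 84.6], [534.0, -334.3, 88.4], [534.0, -337.4, 87.2], [534.0, -340.4, 86.1]]
pca [2.68366552 8.76005944] [-0.97393173 -0.2268413 ]
rim 39 446.0 36.9 r 10.9
mtop 55 398.6 284.2 r 12.0
flange 259 398.7 283.4 r 39.2
cup 75 599.4 166.8 r 22.9
rest 323 397.8 284.0 r 40.5
```

jog_arm(increments=[[[0,0,0],[0,0,6],0.3],[[-0.046,0.0186,0.005],[0,0,0],0.3],[[-0.046,0.0186,0.005],[0,0,0],0.3],[[-0.046,0.0186,0.01],[0,0,0],0.3],[[-0.046,0.0186,0.01],[0,0,0],0.3],[[-0.046,0.0186,0.01],[0,0,0],0.3],[[-0.046,0.0186,0.01],[0,0,0],0.3],[[-0.046,0.0186,0.01],[0,0,0],0.3],[[-0.046,0.0186,0.01],[0,0,0],0.3],[[-0.046,0.0184,0.01],[0,0,0],0.3],[[0,0,0],[0,0,0],0.3]], newtons=40)

```text
time: 1.2
tcp_pos: [0.5481, -0.3303, 0.1242]
tool_rot: [0.304, -3.123, -0.005]
contact_force: [-0.8, 0.7, -1.2]
gripper_width: 0.0599
grasp_force: 0.0
```

```bash
cat >> h.py <<'E'
def go(x,y,z,yaw=None):
    "print shift in tool axes after levelling/turning so that tool y points at angle yaw (deg)"
    s=arm.sense();M=R.from_rotvec(s["tool_rot"]).as_matrix();p=s["tcp_pos"]
    y0=np.degrees(np.arctan2(M[1,1],M[0,1]));yaw=y0 if yaw is None else yaw
    a=np.radians(yaw);T=np.array([[np.sin(a),np.cos(a),0],[-np.cos(a),np.sin(a),0],[0,0,-1.]])
    if T[:,0]@M[:,0]<0: pass
    w=np.degrees(R.from_matrix(M.T@T).as_rotvec())
    print("t",round(s["time"],2),"pos",p.round(4),"yaw",round(y0,1),"turn",w.round(2),"shift",(T.T@(np.array([x,y,z])-p)).round(4),"F",np.round(s["contact_force"],1),"w",round(s["gripper_width"],4),"g",round(s["grasp_force"],1))
E
python3 -c "
from h import *
T=R.from_rotvec(arm.sense()['tool_rot']).as_matrix();print(T.round(3))
go(.5485,-.332,.053,101)"
```

```text
[[-0.981 -0.193 -0.004]
 [-0.193  0.981  0.003]
 [ 0.004  0.004 -1.   ]]Traceback (most recent call last):
  File "<string>", line 4, in <module>
    go(.5485,-.332,.053,101)
    ~~^^^^^^^^^^^^^^^^^^^^^^
  File "h.py", line 20, in go
    w=np.degrees(R.from_matrix(M.T@T).as_rotvec())
                 ~~~~~~~~~~~~~^^^^^^^
  File "scipy/spatial/transform/_rotation.pyx", line 1143, in scipy.spatial.transform._rotation.Rotation.from_matrix
ValueError: Non-positive determinant (left-handed or null coordinate frame) in rotation matrix 0: [[-0.99999157 -0.00187349 -0.00365354]
 [-0.00186002  0.99999147 -0.00368735]
 [-0.00366042  0.00368052  0.99998653]].
```

jog_arm(increments=[[[0,-0.0017,0.02],[0,0,0],0.3],[[0,0,0.025],[0,0,0],0.3],[[0,0,0.018],[0,0,0],0.3],[[0,0,0.008],[0,0,0],0.3],[[0,0,0],[0,0,0],0.8],[[0,0,0],[0,0,0],1],[[0,0,0],[0,0,0],1],[[0,0,0],[0,0,0],1],[[0,0,0],[0,0,0],1]], newtons=40)

```text
time: 2.1
tcp_pos: [0.5463, -0.3364, 0.0586]
tool_rot: [-0.297, 3.126, -0.001]
contact_force: [-0.5, 0.9, 3.0]
gripper_width: 0.0062
grasp_force: 40.6
```

```bash
sed -i 's/T=np.array(\[\[np.sin(a),np.cos(a),0\],\[-np.cos(a)/T=np.array([[-np.sin(a),np.cos(a),0],[np.cos(a)/' h.py; python3 -c "
from h import *
go(.4478,.0375,.2,101)"
```

```text
t 2.1 pos [ 0.5463 -0.3364  0.0586] yaw 100.8 turn [-0.06  0.08 -0.16] shift [ 0.0253  0.3859 -0.1414] F [-0.5  0.9  3. ] w 0.0062 g 40.6
```

jog_arm(increments=[[[0,0,-0.01],[0,0,0],1],[[0,0,-0.02],[0,0,0],1],[[0,0,-0.03],[0,0,0],1],[[0,0,-0.04],[0,0,0],1],[[0,0,-0.04],[0,0,0],1],[[0,0,0],[0,0,0],1]])

```text
time: 2.7
tcp_pos: [0.5476, -0.3378, 0.2056]
tool_rot: [-0.295, 3.118, -0.01]
contact_force: [0.0, -0.4, 0.1]
gripper_width: 0.0064
grasp_force: 40.0
```

```bash
cat > s4.py <<'E'
from h import *
go(.4478,.0375,.23,101)
for n in("scene",):
    im,d=grab_frame(n); np.savez("b_"+n+".npz",im=im,d=d)
    s=arm.sense();p=camera_params(n);q=np.array(p["camera_from_world"])@np.r_[s["tcp_pos"],1];u,v=(np.array(p["K"])@(q[:3]/q[2]))[:2].astype(int);print(u,v)
    c=im[max(0,v-70):v+70,max(0,u-90):u+90];cv2.imwrite("pics/lift.png",cv2.resize(c,None,fx=4,fy=4))
E
python3 s4.py
```

```text
t 2.7 pos [ 0.5476 -0.3378  0.2056] yaw 100.8 turn [-0.42  0.51 -0.18] shift [ 0.0264  0.3874 -0.0244] F [ 0.  -0.4  0.1] w 0.0064 g 40.0
186 132
```

View pics/lift.png

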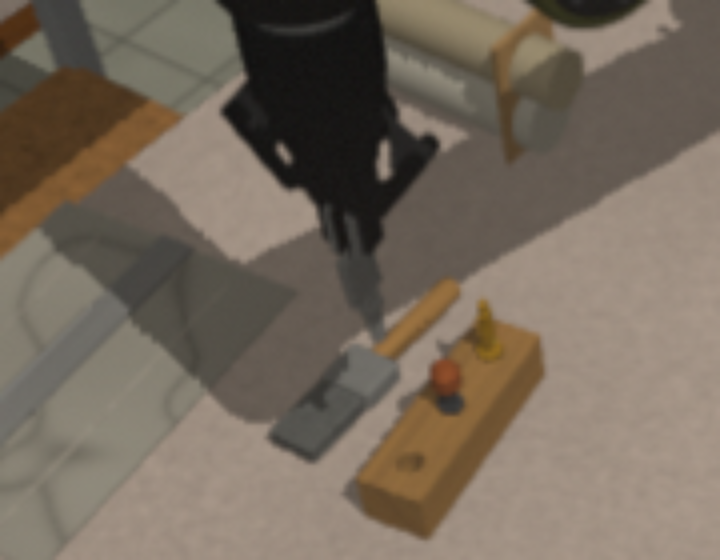

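The tip hangs from the fingers and its rack hole at (410,462) is empty. The other tips haven't moved.

jog_arm(increments=[[[0,0.02,-0.015],[0,0,0],1],[[0.003,0.043,-0.014],[0,0,0],1],[[0.003,0.043,0],[0,0,0],1],[[0.003,0.043,0],[0,0,0],1],[[0.003,0.043,0],[0,0,0],1],[[0.003,0.043,0],[0,0,0],1],[[0.003,0.043,0],[0,0,0],1],[[0.003,0.043,0],[0,0,0],1],[[0.003,0.043,0],[0,0,0],1],[[0.003,0.023,0],[0,0,0],1],[[0,0,0],[0,0,0],1],[[0,0,0],[0,0,0],1]])

```text
time: 3.95
tcp_pos: [0.4462, 0.0392, 0.2257]
tool_rot: [0.299, -3.126, 0.0]
contact_force: [0.0, -0.9, -1.6]
gripper_width: 0.006
grasp_force: 40.0
```

```bash
cat > s5.py <<'E'
from h import *
go(.4478,.0375,.22,101)
sc=[]
for n in("scene","top"):
    im,d=grab_frame(n); np.savez("c_"+n+".npz",im=im,d=d)
    P,rays,c=cloud(n,d);Q=P.reshape(-1,3)[d.ravel()>0]
    S=Q[np.linalg.norm(Q[:,:2]-[.448,.0375],axis=1)<.05]
    for z in np.arange(.14,.24,.006):
        B=S[(abs(S[:,2]-z)<.003)]
        if len(B): print(n,round(z,3),len(B),((B.min(0)+B.max(0))/2*1000)[:2].round(1),(np.ptp(B,0)*1000)[:2].round(1))
    p=camera_params(n);q=np.array(p["camera_from_world"])@np.r_[.448,.0375,.18,1];u,v=(np.array(p["K"])@(q[:3]/q[2]))[:2].astype(int)
    sc.append(cv2.resize(im[v-50:v+50,u-50:u+50],None,fx=4,fy=4))
cv2.imwrite("pics/above.png",np.hstack(sc))
go(.4478,.0375,.22,101)
E
python3 s5.py
```

```text
t 3.95 pos [0.4462 0.0392 0.2257] yaw 100.9 turn [ 0.   -0.05 -0.07] shift [-0.0013 -0.002   0.0057] F [ 0.  -0.9 -1.6] w 0.006 g 40.0
scene 0.14 18 [454.5  39.7] [12.8 18.1]
scene 0.146 15 [449.8  39.9] [19.9 18.7]
scene 0.152 21 [449.6  39.9] [18.9 19.5]
scene 0.158 32 [449.5  40.3] [24.4 18.8]
scene 0.164 26 [450.3  39. ] [19.7 20. ]
scene 0.182 2 [453.2  44.5] [1.8 3.5]
scene 0.188 8 [450.7  46.4] [8.  8.1]
scene 0.194 9 [451.9  46. ] [6.1 8.3]
scene 0.2 9 [451.9  45.2] [6.2 8.2]
scene 0.206 4 [453.7  47.1] [5.9 4.9]
scene 0.212 14 [451.8  47.4] [16.6  9.2]
scene 0.218 12 [453.3  46.1] [24.1  7.1]
scene 0.224 11 [456.6  44.6] [16.4  8.2]
scene 0.23 10 [454.2  44.6] [21.1  7.7]
scene 0.236 11 [454.9  43.7] [21.9  7.3]
t 4.05 pos [0.4465 0.0383 0.2259] yaw 100.8 turn [-0.01 -0.05 -0.2 ] shift [-0.0011 -0.0011  0.0059] F [ 0.9 -1.3 -0.4] w 0.0061 g 40.0
```

View pics/above.png

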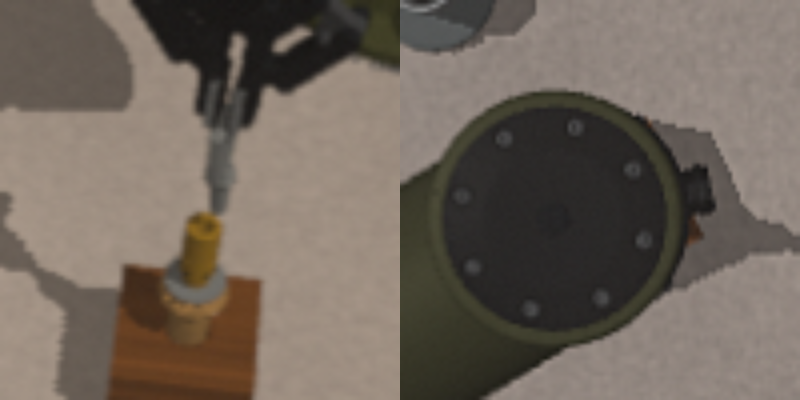

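```bash
cat > axis.py <<'E'
from h import *
def axis(f,zs,rf,c0=(.45,.04),rad=.022,n="scene"):
    D=np.load(f);P,rays,c=cloud(n,D["d"]);Q=P.reshape(-1,3)[D["d"].ravel()>0]
    out=[]
    for z in zs:
        B=Q[(abs(Q[:,2]-z)<.004)&(np.linalg.norm(Q[:,:2]-c0,axis=1)<rad)]
        if len(B)<3: continue
        h=c[:2]-B[:,:2].mean(0);h/=np.linalg.norm(h);t=np.array([-h[1],h[0]])
        ctr=(np.median(B[:,:2]@h)-rf(z)*.80)*h+(np.ptp(B[:,:2]@t)/2+(B[:,:2]@t).min())*t
        out.append(np.r_[z,len(B),ctr*1000,np.ptp(B[:,:2]@t)*1000,(np.median(B[:,:2]@h)-rf(z)*.8)*1000]);
    print(np.array(out).round(1))
if __name__=="__main__":
    axis("c_scene.npz",[.13,.136,.142,.148,.154],lambda z:.011)
    axis("c_scene.npz",[.184,.188,.192,.196,.2,.204],lambda z:.00475+(z-.18)/14,(.45,.045))
    axis("c_scene.npz",[.218,.224,.23,.236],lambda z:.004,(.45,.042))
E
python3 axis.py
```

```text
[[1.000e-01 1.300e+01 4.478e+02 3.820e+01 2.120e+01 4.317e+02]
 [1.000e-01 1.700e+01 4.480e+02 3.870e+01 1.950e+01 4.322e+02]
 [1.000e-01 2.400e+01 4.481e+02 3.830e+01 1.950e+01 4.320e+02]
 [1.000e-01 2.400e+01 4.466e+02 3.790e+01 2.130e+01 4.304e+02]
 [2.000e-01 2.600e+01 4.459e+02 3.870e+01 1.930e+01 4.301e+02]]
[[2.000e-01 8.000e+00 4.489e+02 4.580e+01 9.000e+00 4.365e+02]
 [2.000e-01 1.100e+01 4.489e+02 4.580e+01 9.000e+00 4.367e+02]
 [2.000e-01 1.000e+01 4.489e+02 4.520e+01 9.300e+00 4.362e+02]
 [2.000e-01 1.100e+01 4.488e+02 4.470e+01 9.300e+00 4.359e+02]
 [2.000e-01 1.100e+01 4.487e+02 4.450e+01 9.700e+00 4.357e+02]
 [2.000e-01 8.000e+00 4.493e+02 4.430e+01 8.900e+00 4.361e+02]]
[[2.000e-01 1.800e+01 4.511e+02 4.500e+01 1.450e+01 4.382e+02]
 [2.000e-01 1.500e+01 4.590e+02 4.480e+01 1.090e+01 4.448e+02]
 [2.000e-01 1.700e+01 4.588e+02 4.450e+01 1.190e+01 4.446e+02]
 [2.000e-01 1.400e+01 4.578e+02 4.370e+01 1.110e+01 4.434e+02]]
```

The view from above is blocked by the wrist. In the scene view the shank (221,212) sits left-out of the barrel axis and leans about 6° against it, at +y. I turn the tool to stand the tip upright, shift it, and measure again.

jog_arm(increments=[[[0.0024,-0.0027,0],[0,0,0],1],[[0,0,0],[3,0,0],1],[[0,0,0],[3,0,0],1],[[0,0,0],[0,0,0],1],[[0,0,0],[0,0,0],1]])

```text
time: 4.55
tcp_pos: [0.4446, 0.0355, 0.226]
tool_rot: [-0.295, 3.114, -0.162]
contact_force: [-0.5, -0.1, -1.4]
gripper_width: 0.0061
grasp_force: 40.0
```

```bash
cat > s6.py <<'E'
from h import *
import sys
tag=sys.argv[1]
go(.4478,.0375,.22)
im,d=grab_frame("scene");np.savez(tag+".npz",im=im,d=d)
from axis import axis
np.set_printoptions(suppress=True)
axis(tag+".npz",[.13,.136,.142],lambda z:.011)
axis(tag+".npz",[.184,.188,.192,.196,.2,.204],lambda z:.00475+(z-.18)/14,(.45,.043))
p=camera_params("scene");K=np.array(p["K"]);M=np.array(p["camera_from_world"])
P,_,c=cloud("scene",d)
def px(w):
    q=M[:3,:3]@w+M[:3,3];s=q[:2]/q[2];s=s*(1+p["k1"]*s@s);return K[:2,:2]@s+K[:2,2]
u,v=px(np.array([.448,.0385,.18])).astype(int)
print(u,v,"vertical dir", (px(np.array([.448,.0385,.2]))-px(np.array([.448,.0385,.16]))).round(2))
cv2.imwrite(f"pics/{tag}.png",cv2.resize(im[v-40:v+40,u-50:u+50],None,fx=8,fy=8,interpolation=cv2.INTER_CUBIC))
E
python3 s6.py d1
```

```text
t 4.55 pos [0.4446 0.0355 0.226 ] yaw 100.8 turn [-5.95 -0.04 -0.  ] shift [-0.0035  0.0014  0.006 ] F [-0.5 -0.1 -1.4] w 0.0061 g 40.0
[[  0.1  20.  447.9  39.3  19.2 432.1]
 [  0.1  18.  448.1  39.   19.1 432.2]
 [  0.1  20.  448.2  37.9  20.2 431.5]]
[[  0.2   8.  446.9  37.2   9.4 430.2]
 [  0.2  11.  447.7  37.3   9.8 431. ]
 [  0.2   8.  447.9  37.2   9.4 431.1]
 [  0.2   9.  448.   38.8   9.3 432. ]
 [  0.2  12.  447.8  38.7   9.3 431.9]
 [  0.2   7.  447.6  38.2   9.3 431.5]]
341 176 vertical dir [  1.9  -11.21]
```

View pics/d1.png

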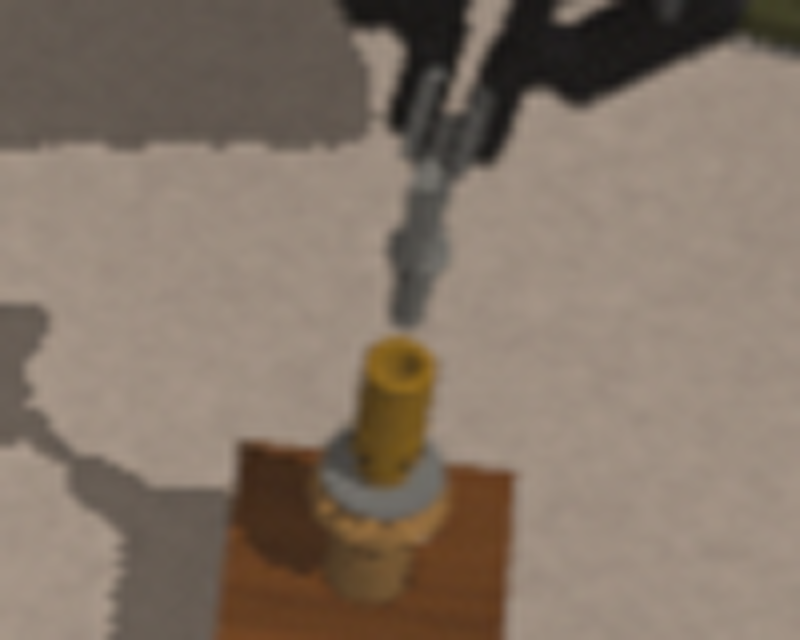

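The tip is now nearly upright, with the shank end at (404,318) over the bore at (400,362). I trim 1.2° and about 1 mm, then descend.

jog_arm(increments=[[[-0.0008,0.0006,0],[-1.2,0,0],1],[[0,0.0005,0.006],[0,0,0],1],[[0,0.0005,0.006],[0,0,0],1],[[0,0.0005,0.006],[0,0,0],1],[[0,0.0005,0.006],[0,0,0],1],[[0,0.0005,0.006],[0,0,0],1],[[0,0,0],[0,0,0],1],[[0,0,0],[0,0,0],1]])

```text
time: 5.4
tcp_pos: [0.4453, 0.0365, 0.1961]
tool_rot: [-0.296, 3.117, -0.131]
contact_force: [0.3, 0.2, -1.2]
gripper_width: 0.0058
grasp_force: 40.0
```

```bash
sed -i 's/,37.5/&/' s6.py; python3 s6.py d2 | cat; python3 -c "
from h import *
s=arm.sense();print(s['contact_force'].round(2),s['ft_torque'].round(3),s['tcp_pos'].round(4))"
```

```text
t 5.4 pos [0.4453 0.0365 0.1961] yaw 100.8 turn [-4.81 -0.01 -0.  ] shift [-0.0026  0.0005 -0.0239] F [ 0.3  0.2 -1.2] w 0.0058 g 40.0
[[  0.1  16.  447.7  39.5  18.8 432.2]
 [  0.1  19.  448.7  39.   19.5 432.7]
 [  0.1  21.  448.3  38.4  19.5 432.2]]
[[  0.2  21.  446.8  38.7  17.  431.3]
 [  0.2   7.  447.3  37.8  13.2 431.4]
 [  0.2  11.  456.8  43.   10.8 441.8]
 [  0.2  15.  456.7  42.6  11.6 441.6]
 [  0.2  13.  456.6  42.1  11.5 441.4]
 [  0.2  12.  456.6  41.9  11.1 441.3]]
341 176 vertical dir [  1.9  -11.21]
[ 0.09  0.4  -0.62] [ 0.202  0.117 -0.019] [0.4454 0.0365 0.1963]
```

View pics/d2.png

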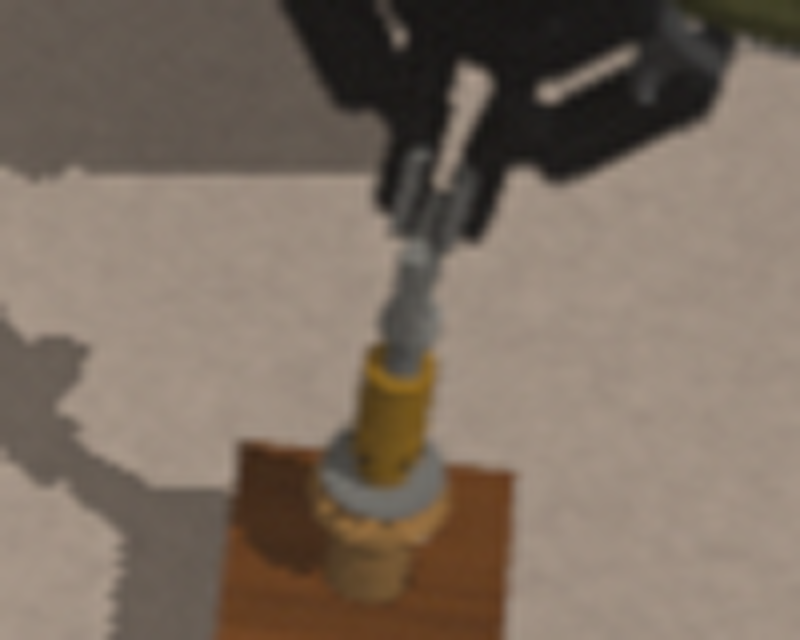

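The shank has entered the bore centred at (404,370), with no force rising. I go on slowly to the stick point.

jog_arm(increments=[[[0,0.0002,0.003],[0,0,0],1],[[0,0.0002,0.003],[0,0,0],1],[[0,0.0002,0.002],[0,0,0],1],[[0,0.0001,0.001],[0,0,0],1],[[0,0,0],[0,0,0],1]])

```text
time: 5.95
tcp_pos: [0.4453, 0.0364, 0.1868]
tool_rot: [-0.296, 3.117, -0.131]
contact_force: [-0.2, 0.7, -1.1]
gripper_width: 0.0062
grasp_force: 40.0
```

jog_arm(increments=[[[0,0.0001,0.001],[0,0,0],1],[[0,0.0001,0.001],[0,0,0],1],[[0,0,0],[0,0,0],1]])

```text
time: 6.25
tcp_pos: [0.4453, 0.0365, 0.1849]
tool_rot: [-0.296, 3.117, -0.131]
contact_force: [0.2, 0.3, -2.0]
gripper_width: 0.0058
grasp_force: 40.0
```

jog_arm(increments=[[[0,0.0001,0.001],[0,0,0],1],[[0,0,0],[0,0,0],1]])

```text
time: 6.45
tcp_pos: [0.4453, 0.0365, 0.1839]
tool_rot: [-0.296, 3.117, -0.131]
contact_force: [1.1, -0.7, -2.0]
gripper_width: 0.0059
grasp_force: 40.0
```

jog_arm(increments=[[[0,0.0001,0.001],[0,0,0],1],[[0,0,0],[0,0,0],1]])

```text
time: 6.65
tcp_pos: [0.4454, 0.0365, 0.183]
tool_rot: [-0.296, 3.117, -0.131]
contact_force: [-0.8, -0.1, -1.8]
gripper_width: 0.006
grasp_force: 40.0
```

Run:
```python
from h import *
go(.4478,.0375,.18)
im,d=grab_frame("scene");np.savez("e.npz",im=im,d=d);P,_,c=cloud("scene",d)
Q=P.reshape(-1,3);S=Q[np.linalg.norm(Q[:,:2]-[.45,.04],axis=1)<.016];S=S[S[:,2]>.145]
# collar / rim profile: height vs mean radial-toward-camera
h=(c[:2]-[.448,.0385]);h/=np.linalg.norm(h)
for z in np.arange(.145,.2,.003):
    B=S[abs(S[:,2]-z)<.0015]
    if len(B):print(round(z,4),len(B),round(((B[:,:2]-[.448,.0385])@h).max()*1000,1))
```

```text
t 6.65 pos [0.4454 0.0365 0.183 ] yaw 100.8 turn [-4.8 -0.  -0. ] shift [-0.0026  0.0005  0.003 ] F [-0.8 -0.1 -1.8] w 0.006 g 40.0
0.145 3 11.3
0.148 4 13.0
0.151 13 13.2
0.154 5 12.9
0.157 8 13.0
0.16 15 13.5
0.163 13 12.5
0.166 2 9.6
0.169 9 8.7
0.172 7 9.0
0.175 3 14.8
0.178 6 16.9
0.181 3 15.5
0.184 5 16.8
0.187 5 16.1
0.19 4 16.5
0.193 4 17.3
0.196 3 15.9
0.199 3 16.3
```

jog_arm(increments=[[[0,0.0001,0.001],[0,0,0],1],[[0,0,0],[0,0,0],1]])

```text
time: 6.9
tcp_pos: [0.4455, 0.0365, 0.1823]
tool_rot: [-0.295, 3.117, -0.131]
contact_force: [0.3, -0.2, 0.2]
gripper_width: 0.0058
grasp_force: 40.2
```

jog_arm(increments=[[[0,0.0001,0.001],[0,0,0],1],[[0,0,0],[0,0,0],1]])

```text
time: 7.1
tcp_pos: [0.4456, 0.0365, 0.1817]
tool_rot: [-0.295, 3.116, -0.131]
contact_force: [-1.2, -1.2, 3.2]
gripper_width: 0.006
grasp_force: 40.6
```

jog_arm(increments=[[[0,0,0],[0,0,0],0.8],[[0,0,0],[0,0,0],0.6],[[0,0,0],[0,0,0],0.5],[[0,0,-0.02],[0,0,0],0.5],[[0,0,-0.04],[0,0,0],0.5],[[0,0,-0.04],[-4.8,0,0],0.5],[[0,0,0],[0,0,0],0.5]])

```text
time: 7.8
tcp_pos: [0.4456, 0.0444, 0.2874]
tool_rot: [-0.293, 3.118, 0.007]
contact_force: [-0.3, -0.1, 0.5]
gripper_width: 0.043
grasp_force: 0.0
```

```bash
python3 s6.py f1
python3 - <<'E'
from h import *
go(.399,.2852,.17)
d=np.load("f1.npz")["d"];P,_,c=cloud("scene",d);Q=P.reshape(-1,3)
S=Q[np.linalg.norm(Q[:,:2]-[.45,.04],axis=1)<.022];S=S[S[:,2]>.16]
for z in np.arange(.162,.216,.004):
    B=S[abs(S[:,2]-z)<.002]
    if len(B):print(round(z,4),len(B),(B.mean(0)*1000).round(1),(np.ptp(B,0)*1000).round(1))
E
```

```text
t 7.8 pos [0.4456 0.0444 0.2874] yaw 100.7 turn [ 0.19  0.59 -0.  ] shift [-0.0009 -0.0072  0.0674] F [-0.3 -0.1  0.5] w 0.043 g 0.0
[[  0.1  18.  448.1  39.6  19.7 432.7]
 [  0.1  18.  448.   39.1  19.6 432. ]
 [  0.1  19.  449.1  38.3  20.2 432.6]]
[[  0.2  15.  456.7  41.2  11.3 440.8]
 [  0.2  11.  457.3  41.4  11.3 441.5]
 [  0.2  10.  457.1  42.8  10.8 442. ]
 [  0.2  13.  456.3  42.4  10.8 441.3]
 [  0.2  11.  456.2  41.8  11.1 440.8]
 [  0.2  24.  451.4  39.5  11.9 435.5]]
341 176 vertical dir [  1.9  -11.21]
t 7.85 pos [0.4449 0.0446 0.284 ] yaw 100.7 turn [ 0.12  0.33 -0.  ] shift [2.00e-04 2.45e-01 1.14e-01] F [ 1.1  0.7 -0.3] w 0.0426 g 0.0
0.162 20 [455.6  40.6 162.1] [11.7 21.3  3.7]
0.166 7 [451.   40.9 165.5] [14.9 19.1  2.4]
0.17 12 [450.8  42.1 169.6] [10.  17.5  2.6]
0.174 4 [450.7  41.7 174. ] [19.6  4.   1.1]
0.178 7 [455.6  42.6 178. ] [28.1  6.2  3.5]
0.182 7 [461.6  40.8 181.9] [10.5  6.2  3.3]
0.186 8 [456.9  41.9 186.2] [23.6  8.4  3.4]
0.19 3 [462.4  42.2 189.6] [0.7 5.6 3.3]
0.194 7 [454.7  42.3 194.2] [28.3  5.5  3.7]
0.198 6 [457.5  43.6 198.5] [20.7  4.1  3.2]
0.202 5 [456.3  40.6 200.8] [25.4  4.7  1.3]
0.206 19 [452.5  40.3 207. ] [31.9 12.3  3.8]
0.21 23 [451.6  39.4 209.5] [23.9 12.   3.3]
0.214 1 [439.1  37.1 212.3] [0. 0. 0.]
```

View pics/f1.png

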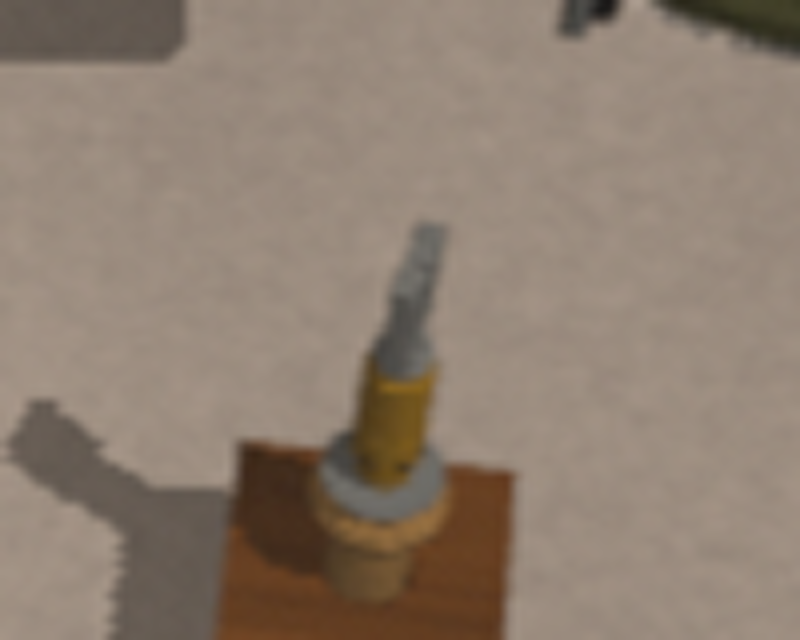

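The tip stands upright in the socket, blade top at (430,235), collar just above the rim, so it has stuck. On to the mallet.

jog_arm(increments=[[[0,0.04,0],[0,0,0],0.5],[[0,0.041,0],[0,0,0],0.5],[[0,0.041,0.025],[0,0,0],0.5],[[0,0.041,0.03],[0,0,0],0.5],[[0,0.041,0.03],[0,0,0],0.5],[[0,0.041,0.027],[0,0,0],0.5],[[0,0,0],[0,0,0],0.5],[[0,0,0],[0,0,0],0.5]])

```text
time: 8.65
tcp_pos: [0.3972, 0.284, 0.1678]
tool_rot: [0.299, -3.125, 0.005]
contact_force: [-0.0, -0.2, 1.0]
gripper_width: 0.0427
grasp_force: 0.0
```

```bash
python3 -c "
from h import *
go(.399,.2855,.086)"
```

```text
t 8.65 pos [0.3972 0.284  0.1678] yaw 100.9 turn [-0.17 -0.13 -0.  ] shift [-0.0021  0.0011  0.0818] F [-0.  -0.2  1. ] w 0.0427 g 0.0
```

jog_arm(increments=[[[-0.002,0.001,0.02],[0,0,0],0.5],[[0,0,0.03],[0,0,0],0.5],[[0,0,0.022],[0,0,0],0.5],[[0,0,0.01],[0,0,0],0.5],[[0,0,0],[0,0,0],0.5],[[0,0,0],[0,0,0],0.8],[[0,0,0],[0,0,0],1],[[0,0,0],[0,0,0],1],[[0,0,0],[0,0,0],1]], newtons=90)

```text
time: 9.55
tcp_pos: [0.4007, 0.2861, 0.0897]
tool_rot: [-0.297, 3.125, 0.003]
contact_force: [-0.3, 0.7, 6.1]
gripper_width: 0.0202
grasp_force: 88.0
```

jog_arm(increments=[[[0,0,-0.01],[0,0,0],1],[[0,0,-0.03],[0,0,0],1],[[0,0,-0.04],[0,0,0],1],[[0,0,-0.04],[0,0,0],1],[[0,0,-0.03],[0,0,0],1],[[0,0,0],[0,0,0],1],[[0,0,0],[0,0,0],1]])

```text
time: 10.25
tcp_pos: [0.3994, 0.2857, 0.2374]
tool_rot: [0.297, -3.127, -0.001]
contact_force: [-0.5, 0.1, -3.6]
gripper_width: 0.0198
grasp_force: 88.8
```

```bash
cat > s7.py <<'E'
from h import *
np.set_printoptions(suppress=True)
go(.449,.038,.35)
im,d=grab_frame("scene");np.savez("g.npz",im=im,d=d);P,_,c=cloud("scene",d);Q=P.reshape(-1,3)
t=arm.sense()["tcp_pos"]
S=Q[np.linalg.norm(Q[:,:2]-t[:2],axis=1)<.05];S=S[S[:,2]>.12]
h=c[:2]-t[:2];h/=np.linalg.norm(h);tt=np.array([-h[1],h[0]])
for z in np.arange(.122,.27,.004):
    B=S[abs(S[:,2]-z)<.002]
    if len(B)>2:
        a=(B[:,:2]-t[:2])@tt*1000;b=(B[:,:2]-t[:2])@h*1000;print(round(z,4),len(B),"lat mid",round((a.min()+a.max())/2,1),"w",round(np.ptp(a),1),"toward cam",round(np.median(b),1),round(b.max(),1))
p=camera_params("scene");M=np.array(p["camera_from_world"]);q=M[:3,:3]@(t-[0,0,.05])+M[:3,3];u,v=(np.array(p["K"])@(q/q[2]))[:2].astype(int);print(u,v)
cv2.imwrite("pics/g.png",cv2.resize(im[max(0,v-50):v+50,u-60:u+60],None,fx=6,fy=6,interpolation=cv2.INTER_CUBIC))
E
python3 s7.py
```

```text
t 10.25 pos [0.3994 0.2857 0.2374] yaw 100.8 turn [ 0.04 -0.05  0.  ] shift [-0.0021 -0.2526 -0.1126] F [-0.5  0.1 -3.6] w 0.0198 g 88.8
0.174 13 lat mid 3.5 w 30.6 toward cam 14.0 16.1
0.178 15 lat mid 1.6 w 30.6 toward cam 15.5 17.6
0.182 19 lat mid 0.2 w 29.5 toward cam 15.8 18.7
0.186 11 lat mid -3.0 w 25.0 toward cam 17.1 19.1
0.198 27 lat mid -0.7 w 52.3 toward cam 12.9 27.2
0.202 253 lat mid 1.1 w 55.8 toward cam 6.8 27.2
0.206 68 lat mid 3.9 w 46.2 toward cam 8.5 28.3
0.21 24 lat mid 0.8 w 23.6 toward cam 6.6 12.6
0.214 13 lat mid 1.6 w 19.9 toward cam 7.1 10.6
0.218 14 lat mid 1.1 w 20.7 toward cam 5.8 11.1
0.222 12 lat mid 1.6 w 16.1 toward cam 7.4 10.3
0.226 16 lat mid 1.0 w 20.5 toward cam 7.4 9.2
0.23 12 lat mid 0.6 w 17.8 toward cam 7.1 10.0
0.234 14 lat mid 1.0 w 20.4 toward cam 7.4 9.5
0.238 15 lat mid 0.0 w 18.6 toward cam 7.4 9.2
0.242 14 lat mid 1.8 w 18.5 toward cam 7.2 10.1
0.246 12 lat mid 0.4 w 19.3 toward cam 6.6 9.7
0.25 16 lat mid 1.2 w 19.3 toward cam 7.5 10.9
0.254 14 lat mid 0.3 w 19.2 toward cam 6.9 11.3
0.258 10 lat mid 2.9 w 15.6 toward cam 7.5 10.2
0.262 15 lat mid -1.5 w 24.1 toward cam 8.2 12.2
0.266 24 lat mid 2.8 w 29.1 toward cam 8.6 13.1
0.27 29 lat mid 2.2 w 41.9 toward cam 8.1 13.1
451 206
```

View pics/g.png

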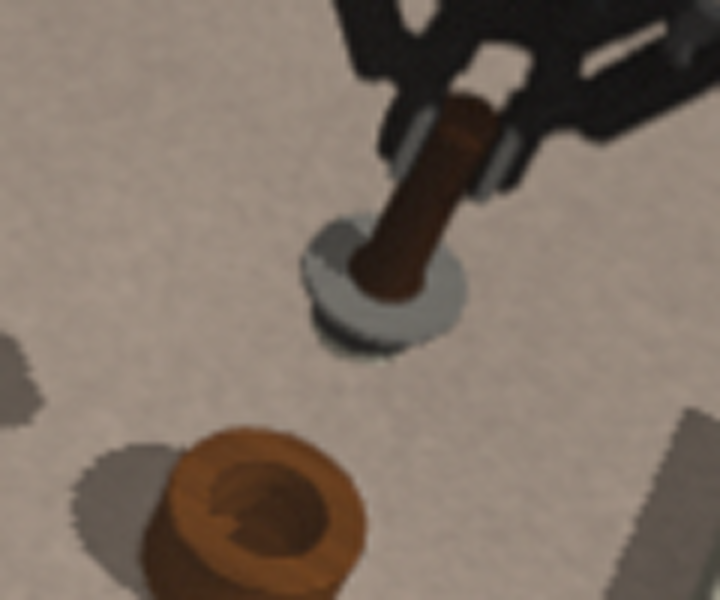

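The mallet hangs upright in the fingers, clear of its rest. Its lowest visible head point is about 66 mm below the TCP. I carry it over the tip.

jog_arm(increments=[[[0,-0.01,-0.03],[0,0,0],1],[[0,-0.03,-0.03],[0,0,0],1],[[0,-0.042,0],[0,0,0],1],[[0,-0.042,0],[0,0,0],1],[[0,-0.042,0],[0,0,0],1],[[0,-0.042,0],[0,0,0],1],[[-0.0011,-0.03,0],[0,0,0],1],[[0,-0.0146,0],[0,0,0],1],[[0,0,0],[0,0,0],1],[[0,0,0],[0,0,0],1]])

```text
time: 11.3
tcp_pos: [0.448, 0.0376, 0.2962]
tool_rot: [0.295, -3.125, 0.0]
contact_force: [0.5, 0.0, -1.6]
gripper_width: 0.02
grasp_force: 88.7
```

Run:
```python
from h import *
go(.448,.038,.287)
for i in range(1):
    im,d=grab_frame("scene");P,_,c=cloud("scene",d);Q=P.reshape(-1,3)
    t=arm.sense()["tcp_pos"]
    S=Q[np.linalg.norm(Q[:,:2]-t[:2],axis=1)<.035]
    for z in np.arange(.192,.28,.004):
        B=S[abs(S[:,2]-z)<.002]
        if len(B)>2: print(round(z-t[2],4),round(z,3),len(B),(B[:,:2].mean(0)*1000).round(1),(np.ptp(B[:,:2],0)*1000).round(1))
go(.448,.038,.287)
```

```text
t 11.3 pos [0.448  0.0376 0.2962] yaw 100.8 turn [ 0.   -0.14  0.  ] shift [-0.0001  0.0004  0.0092] F [ 0.5  0.  -1.6] w 0.02 g 88.7
-0.1044 0.192 9 [456.6  41.5] [29.2  7.3]
-0.1004 0.196 3 [453.5  42.6] [27.4  4.5]
-0.0964 0.2 8 [454.5  42.1] [26.5  5.9]
-0.0924 0.204 7 [459.3  41.3] [17.9  8. ]
-0.0884 0.208 19 [454.7  39.5] [20.5  9.3]
-0.0844 0.212 6 [455.7  41.4] [16.4  4.1]
-0.0644 0.232 16 [458.1  43.4] [18.3 30.9]
-0.0604 0.236 11 [463.6  41. ] [ 9.1 24.3]
-0.0564 0.24 16 [461.5  45.8] [14.5 29.6]
-0.0524 0.244 17 [462.   43.4] [15.1 28.5]
-0.0404 0.256 18 [467.2  46.7] [27.2 44.7]
-0.0364 0.26 225 [452.9  38.9] [55.7 57.1]
-0.0324 0.264 78 [450.3  41. ] [53.9 56.2]
-0.0284 0.268 22 [453.5  40.8] [19.4 24.7]
-0.0244 0.272 16 [454.4  40.8] [11.8 18.1]
-0.0204 0.276 13 [454.2  38.9] [ 9.3 19.2]
-0.0164 0.28 14 [454.7  40. ] [10.7 19. ]
t 11.35 pos [0.448  0.038  0.2964] yaw 100.8 turn [-0.   -0.12 -0.  ] shift [-0.      0.      0.0094] F [ 0.1  0.3 -1.8] w 0.02 g 88.7
```

jog_arm(increments=[[[0,0,0.003],[0,0,0],1],[[0,0,0.003],[0,0,0],1],[[0,0,0.002],[0,0,0],1],[[0,0,0.001],[0,0,0],1],[[0,0,0.001],[0,0,0],1],[[0,0,0.001],[0,0,0],1]])

```text
time: 11.95
tcp_pos: [0.4483, 0.0376, 0.2866]
tool_rot: [-0.297, 3.127, 0.0]
contact_force: [0.0, 0.2, -1.7]
gripper_width: 0.0196
grasp_force: 88.7
```

jog_arm(increments=[[[0,0,0.001],[0,0,0],1],[[0,0,0.001],[0,0,0],1],[[0,0,0.001],[0,0,0],1]])

```text
time: 12.25
tcp_pos: [0.4483, 0.0376, 0.2836]
tool_rot: [-0.296, 3.128, 0.0]
contact_force: [-0.8, -0.1, -3.0]
gripper_width: 0.0198
grasp_force: 88.7
```

jog_arm(increments=[[[0,0,0.001],[0,0,0],1],[[0,0,0.001],[0,0,0],1]])

```text
time: 12.45
tcp_pos: [0.4483, 0.0375, 0.2815]
tool_rot: [0.296, -3.128, -0.0]
contact_force: [0.3, -0.7, -2.3]
gripper_width: 0.0198
grasp_force: 88.7
```

jog_arm(increments=[[[0,0,0.001],[0,0,0],1],[[0,0,0.001],[0,0,0],1]])

```text
time: 12.65
tcp_pos: [0.4483, 0.0376, 0.2795]
tool_rot: [0.296, -3.127, -0.0]
contact_force: [-1.0, -0.4, -3.0]
gripper_width: 0.0198
grasp_force: 88.7
```

jog_arm(increments=[[[0,0,0.001],[0,0,0],1],[[0,0,0.001],[0,0,0],1]])

```text
time: 12.85
tcp_pos: [0.4483, 0.0376, 0.2776]
tool_rot: [-0.297, 3.128, 0.0]
contact_force: [-0.1, -0.0, -2.7]
gripper_width: 0.0199
grasp_force: 88.7
```

jog_arm(increments=[[[0,0,0.001],[0,0,0],1]])

```text
time: 12.95
tcp_pos: [0.4483, 0.0376, 0.2765]
tool_rot: [0.297, -3.127, -0.0]
contact_force: [0.5, -1.0, -2.6]
gripper_width: 0.0203
grasp_force: 88.7
```

jog_arm(increments=[[[0,0,0.001],[0,0,0],1]])

```text
time: 13.05
tcp_pos: [0.4483, 0.0375, 0.2755]
tool_rot: [0.297, -3.127, -0.0]
contact_force: [-0.5, 0.3, -0.3]
gripper_width: 0.0199
grasp_force: 88.9
```

jog_arm(increments=[[[0,0,0.001],[0,0,0],1]])

```text
time: 13.15
tcp_pos: [0.4486, 0.0374, 0.2754]
tool_rot: [-0.296, 3.126, -0.0]
contact_force: [-0.3, 0.6, 2.7]
gripper_width: 0.0195
grasp_force: 89.3
```

jog_arm(increments=[[[0,0,0.001],[0,0,0],1]])

```text
time: 13.25
tcp_pos: [0.4487, 0.0373, 0.2749]
tool_rot: [-0.296, 3.125, -0.0]
contact_force: [0.1, -0.2, 5.5]
gripper_width: 0.0197
grasp_force: 89.6
```

jog_arm(increments=[[[0,0,0.0005],[0,0,0],1]])

```text
time: 13.35
tcp_pos: [0.4488, 0.0373, 0.2748]
tool_rot: [-0.296, 3.125, 0.0]
contact_force: [-0.0, 1.0, 6.8]
gripper_width: 0.0198
grasp_force: 89.7
```

jog_arm(increments=[[[0,0,-0.002],[0,0,0],1],[[0,0,-0.003],[0,0,0],1],[[0,0,0],[0,0,0],1]])

```text
time: 13.65
tcp_pos: [0.4483, 0.0376, 0.2779]
tool_rot: [0.297, -3.127, -0.0]
contact_force: [0.1, 0.2, -2.5]
gripper_width: 0.0199
grasp_force: 89.1
```

jog_arm(increments=[[[0,0,0.002],[0,0,0],1],[[0,0,0.001],[0,0,0],1],[[0,0,0.001],[0,0,0],1],[[0,0,0.001],[0,0,0],1],[[0,0,0.001],[0,0,0],1]])

```text
time: 14.15
tcp_pos: [0.449, 0.0372, 0.2744]
tool_rot: [-0.296, 3.123, -0.0]
contact_force: [-1.2, 0.9, 10.2]
gripper_width: 0.0196
grasp_force: 90.1
```

jog_arm(increments=[[[0,0,0.001],[0,0,0],1]])

```text
time: 14.25
tcp_pos: [0.4492, 0.037, 0.2741]
tool_rot: [-0.295, 3.122, -0.0]
contact_force: [-0.8, -0.2, 12.5]
gripper_width: 0.0198
grasp_force: 90.4
```

jog_arm(increments=[[[0,0,-0.002],[0,0,0],1],[[0,0,-0.004],[0,0,0],1],[[0,0,0],[0,0,0],1]])

```text
time: 14.55
tcp_pos: [0.4482, 0.0377, 0.2769]
tool_rot: [0.297, -3.127, -0.0]
contact_force: [0.1, 0.6, -2.6]
gripper_width: 0.0199
grasp_force: 89.3
```

jog_arm(increments=[[[0,0,0.002],[0,0,0],1],[[0,0,0.001],[0,0,0],1],[[0,0,0.001],[0,0,0],1],[[0,0,0.001],[0,0,0],1],[[0,0,0.001],[0,0,0],1]])

```text
time: 15.05
tcp_pos: [0.4492, 0.037, 0.274]
tool_rot: [-0.295, 3.122, -0.0]
contact_force: [-1.3, 0.2, 13.2]
gripper_width: 0.0201
grasp_force: 90.3
```

jog_arm(increments=[[[0,0,0.001],[0,0,0],1]])

```text
time: 15.15
tcp_pos: [0.4494, 0.0369, 0.2738]
tool_rot: [-0.295, 3.121, -0.0]
contact_force: [-0.3, 0.7, 15.8]
gripper_width: 0.0201
grasp_force: 90.6
```

jog_arm(increments=[[[0,0,-0.002],[0,0,0],1],[[0,0,-0.004],[0,0,0],1],[[0,0,0],[0,0,0],1]])

```text
time: 15.45
tcp_pos: [0.4482, 0.0377, 0.2757]
tool_rot: [0.297, -3.126, -0.0]
contact_force: [0.4, 0.1, -3.2]
gripper_width: 0.0194
grasp_force: 89.4
```

```bash
cat > s8.py <<'E'
from h import *
import sys
go(.448,.038,.277)
im,d=grab_frame("scene");np.savez(sys.argv[1],im=im,d=d)
a=[np.load(f)["im"][150:215,315:365] for f in("f1.npz",sys.argv[1])]
cv2.imwrite("pics/"+sys.argv[1][:-4]+".png",cv2.resize(np.hstack(a),None,fx=8,fy=8,interpolation=cv2.INTER_NEAREST))
# column of pixels along the barrel/collar: brightness rows
for x in a:
    print(x[15:50,22:28].mean(1).round().astype(int).tolist())
E
python3 s8.py h1.npz
```

```text
t 15.45 pos [0.4482 0.0377 0.2757] yaw 100.8 turn [ 0.01 -0.06  0.  ] shift [ 0.0001  0.0003 -0.0013] F [ 0.4  0.1 -3.2] w 0.0194 g 89.4
[[126, 138, 153], [126, 139, 153], [125, 137, 150], [124, 135, 148], [119, 130, 142], [115, 125, 135], [114, 124, 133], [111, 121, 129], [101, 110, 118], [99, 108, 116], [97, 106, 114], [93, 101, 108], [89, 96, 103], [82, 88, 92], [78, 83, 87], [74, 80, 84], [69, 78, 83], [66, 79, 87], [48, 80, 99], [32, 88, 119], [29, 74, 100], [29, 73, 98], [29, 74, 99], [28, 74, 100], [29, 75, 101], [30, 76, 103], [30, 80, 107], [30, 78, 105], [31, 74, 99], [35, 69, 90], [39, 78, 100], [59, 86, 104], [91, 102, 109], [103, 108, 111], [102, 107, 110]]
[[102, 108, 110], [89, 94, 96], [66, 70, 72], [49, 52, 55], [46, 49, 52], [63, 70, 74], [88, 98, 104], [103, 114, 122], [97, 106, 114], [98, 106, 114], [98, 106, 114], [94, 103, 110], [91, 98, 105], [82, 89, 94], [77, 83, 87], [74, 81, 85], [73, 79, 83], [68, 80, 86], [49, 81, 101], [31, 87, 117], [28, 73, 99], [28, 73, 98], [29, 75, 100], [29, 75, 101], [29, 76, 102], [29, 77, 104], [29, 80, 108], [28, 78, 104], [31, 73, 98], [35, 72, 92], [43, 80, 101], [64, 88, 104], [96, 105, 110], [104, 109, 112], [102, 107, 110]]
```

jog_arm(increments=[[[0,0,0.001],[0,0,0],1]])

```text
time: 15.6
tcp_pos: [0.4482, 0.0376, 0.2743]
tool_rot: [0.297, -3.126, 0.0]
contact_force: [-0.3, -0.1, -3.1]
gripper_width: 0.0197
grasp_force: 89.4
```

jog_arm(increments=[[[0,0,0.0005],[0,0,0],1]])

```text
time: 15.7
tcp_pos: [0.4482, 0.0376, 0.2741]
tool_rot: [0.296, -3.127, 0.0]
contact_force: [-0.1, -0.0, -2.2]
gripper_width: 0.0197
grasp_force: 89.4
```

jog_arm(increments=[[[0,0,0.0005],[0,0,0],1]])

```text
time: 15.8
tcp_pos: [0.4484, 0.0375, 0.2741]
tool_rot: [0.296, -3.128, 0.0]
contact_force: [0.0, -0.8, -0.3]
gripper_width: 0.0197
grasp_force: 89.4
```

jog_arm(increments=[[[0,0,0.0005],[0,0,0],1]])

```text
time: 15.9
tcp_pos: [0.4485, 0.0375, 0.274]
tool_rot: [-0.296, 3.127, -0.0]
contact_force: [-0.7, 0.7, 1.4]
gripper_width: 0.0195
grasp_force: 89.5
```

jog_arm(increments=[[[0,0,0.001],[0,0,0],1]])

```text
time: 16.0
tcp_pos: [0.4487, 0.0373, 0.2739]
tool_rot: [-0.296, 3.125, -0.0]
contact_force: [-0.7, 0.2, 7.0]
gripper_width: 0.0198
grasp_force: 89.6
```

jog_arm(increments=[[[0,0,0.001],[0,0,0],1]])

```text
time: 16.1
tcp_pos: [0.449, 0.0372, 0.2739]
tool_rot: [-0.296, 3.124, -0.0]
contact_force: [-0.8, -0.1, 10.4]
gripper_width: 0.0199
grasp_force: 89.8
```

jog_arm(increments=[[[0,0,0.001],[0,0,0],1],[[0,0,0.0005],[0,0,0],1]])

```text
time: 16.3
tcp_pos: [0.4494, 0.0369, 0.2738]
tool_rot: [-0.295, 3.121, -0.0]
contact_force: [-1.9, -0.8, 14.3]
gripper_width: 0.0199
grasp_force: 90.2
```

jog_arm(increments=[[[0,0,-0.004],[0,0,0],1],[[0,0,-0.01],[0,0,0],1],[[0,0,-0.015],[0,0,0],1],[[0,0,-0.005],[0,0,0],1],[[0,0,0],[0,0,0],1]])

```text
time: 16.8
tcp_pos: [0.4485, 0.0377, 0.3045]
tool_rot: [-0.297, 3.127, 0.001]
contact_force: [0.2, -0.4, -2.5]
gripper_width: 0.0194
grasp_force: 89.2
```

```bash
cat > s9.py <<'E'
from h import *
def rep(Fs):
    r=[]
    for d in Fs:
        P,_,c=cloud("scene",d);Q=P.reshape(-1,3);n=np.linalg.norm(Q[:,:2]-[.449,.039],axis=1)
        T=Q[(n<.017)&(Q[:,2]>.2)&(Q[:,2]<.216)]
        h=c[:2]-[.448,.0385];h/=np.linalg.norm(h)
        r.append(T)
    T=np.vstack(r);
    # image-row profile heights: top-face = upper cluster
    print("n",len(T)/len(Fs),"median z",np.round(np.median(T[:,2])*1000,2),"p75,p90",np.percentile(T[:,2]*1000,[75,90]).round(2))
rep([np.load("f1.npz")["d"]])
go(.448,.038,.277)
F=[];I=[]
for i in range(4):
    im,d=grab_frame("scene");F.append(d);I.append(im)
rep(F);np.savez("k.npz",im=I[0],d=F[0])
a=np.load("f1.npz")["im"][150:215,315:365];b=np.mean(I,0)[150:215,315:365]
A=cv2.cvtColor(a.astype(np.float32)/255,cv2.COLOR_BGR2GRAY);B=cv2.cvtColor(b.astype(np.float32)/255,cv2.COLOR_BGR2GRAY)
# shift of blade patch vs shift of flange patch
for nm,(r0,r1,c0,c1) in dict(blade=(14,30,16,34),collar=(28,35,18,34),flange=(40,58,10,40)).items():
    print(nm,cv2.phaseCorrelate(A[r0:r1,c0:c1].copy(),B[r0:r1,c0:c1].copy(),cv2.createHanningWindow((c1-c0,r1-r0),cv2.CV_32F)))
cv2.imwrite("pics/k.png",cv2.resize(np.hstack([a,b.astype(np.uint8)]),None,fx=8,fy=9,interpolation=cv2.INTER_NEAREST))
E
python3 s9.py
```

```text
n 48.0 median z 207.93 p75,p90 [209.49 210.11]
t 16.8 pos [0.4485 0.0377 0.3045] yaw 100.8 turn [ 0.02  0.03 -0.  ] shift [0.0005 0.0004 0.0275] F [ 0.2 -0.4 -2.5] w 0.0194 g 89.2
n 41.75 median z 207.0 p75,p90 [208.08 209.22]
blade ((-0.05358674343690062, 0.3409560664907385), 0.9599218939741453)
collar ((-0.03288273124747221, -0.010928791049140685), 1.1799691477790475)
flange ((-0.28413579488475804, -0.19634234005788187), 0.9189164373609755)
```

View pics/k.png

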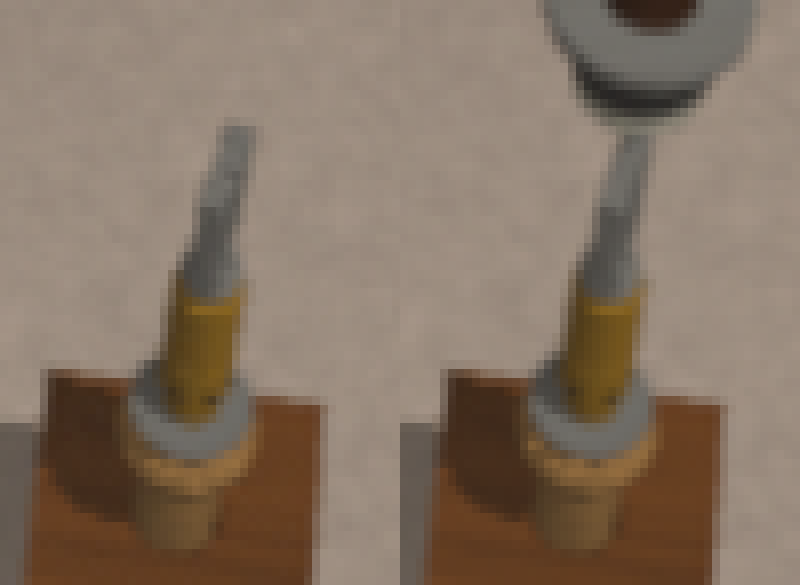

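The blade top has dropped about a millimetre between the left and right crops: 9-px cells (235,125) to (635,135). The collar sits at the rim as far as pixels can tell. I feel it again with a firmer tap.

jog_arm(increments=[[[0,0,0.01],[0,0,0],1],[[0,0,0.01],[0,0,0],1],[[0,0,0.006],[0,0,0],1],[[0,0,0.002],[0,0,0],1],[[0,0,0.001],[0,0,0],1],[[0,0,0],[0,0,0],1]])

```text
time: 17.6
tcp_pos: [0.4483, 0.0375, 0.2753]
tool_rot: [-0.296, 3.127, 0.0]
contact_force: [-0.4, -1.5, -2.4]
gripper_width: 0.0197
grasp_force: 89.2
```

jog_arm(increments=[[[0,0,0.001],[0,0,0],1],[[0,0,0.001],[0,0,0],1],[[0,0,0.001],[0,0,0],1],[[0,0,0.001],[0,0,0],1]])

```text
time: 18.0
tcp_pos: [0.4492, 0.0371, 0.2738]
tool_rot: [-0.295, 3.123, -0.0]
contact_force: [-0.5, -0.8, 10.6]
gripper_width: 0.0199
grasp_force: 89.8
```

jog_arm(increments=[[[0,0,0.001],[0,0,0],1]])

```text
time: 18.1
tcp_pos: [0.4494, 0.037, 0.2738]
tool_rot: [-0.295, 3.121, -0.0]
contact_force: [-1.0, -0.1, 13.6]
gripper_width: 0.0198
grasp_force: 90.2
```

jog_arm(increments=[[[0,0,0.001],[0,0,0],1]])

```text
time: 18.2
tcp_pos: [0.4497, 0.0368, 0.2737]
tool_rot: [-0.295, 3.119, -0.0]
contact_force: [-0.3, 0.3, 16.1]
gripper_width: 0.0197
grasp_force: 90.5
```

jog_arm(increments=[[[0,0,0.001],[0,0,0],1]])

```text
time: 18.3
tcp_pos: [0.4499, 0.0367, 0.2734]
tool_rot: [-0.294, 3.118, -0.0]
contact_force: [-0.3, 0.4, 18.3]
gripper_width: 0.0198
grasp_force: 90.9
```

jog_arm(increments=[[[0,0,0.0005],[0,0,0],1]])

```text
time: 18.4
tcp_pos: [0.45, 0.0367, 0.2734]
tool_rot: [-0.294, 3.117, -0.0]
contact_force: [-1.4, -0.4, 18.7]
gripper_width: 0.0196
grasp_force: 90.9
```

jog_arm(increments=[[[0,0,-0.003],[0,0,0],1],[[0,0,-0.005],[0,0,0],1],[[0,0,0],[0,0,0],1]])

```text
time: 18.7
tcp_pos: [0.4483, 0.0377, 0.2756]
tool_rot: [0.297, -3.127, -0.0]
contact_force: [-0.2, -0.1, -3.1]
gripper_width: 0.0195
grasp_force: 89.3
```

jog_arm(increments=[[[0,0,0.002],[0,0,0],1],[[0,0,0.001],[0,0,0],1],[[0,0,0.001],[0,0,0],1],[[0,0,0.001],[0,0,0],1]])

```text
time: 19.1
tcp_pos: [0.4493, 0.037, 0.2735]
tool_rot: [-0.295, 3.122, -0.0]
contact_force: [0.4, 0.2, 13.6]
gripper_width: 0.0197
grasp_force: 90.4
```

jog_arm(increments=[[[0,0,0.001],[0,0,0],1]])

```text
time: 19.2
tcp_pos: [0.4495, 0.0369, 0.2734]
tool_rot: [-0.295, 3.121, -0.001]
contact_force: [-0.6, -0.4, 17.1]
gripper_width: 0.0196
grasp_force: 90.7
```

jog_arm(increments=[[[0,0,0.001],[0,0,0],1],[[0,0,0.001],[0,0,0],1]])

```text
time: 19.4
tcp_pos: [0.45, 0.0366, 0.2732]
tool_rot: [-0.294, 3.118, -0.001]
contact_force: [-1.0, -1.3, 22.3]
gripper_width: 0.0197
grasp_force: 91.3
```

jog_arm(increments=[[[0,0,0.001],[0,0,0],1]])

```text
time: 19.5
tcp_pos: [0.4502, 0.0365, 0.2729]
tool_rot: [-0.294, 3.116, -0.001]
contact_force: [-0.8, -0.3, 24.9]
gripper_width: 0.0199
grasp_force: 91.6
```

jog_arm(increments=[[[0,0,-0.004],[0,0,0],1],[[0,0,-0.006],[0,0,0],1],[[0,0,0],[0,0,0],1]])

```text
time: 19.8
tcp_pos: [0.4482, 0.0376, 0.2763]
tool_rot: [0.297, -3.127, 0.0]
contact_force: [-0.6, 0.3, -3.0]
gripper_width: 0.02
grasp_force: 89.3
```

Run:
```python
from h import *
def fl(d,t):
    P,_,c=cloud("scene",d);Q=P.reshape(-1,3);n=np.linalg.norm(Q[:,:2]-t[:2],axis=1)
    T=Q[(n<.026)&(n>.013)&(abs(Q[:,2]-t[2]+.035)<.005)];return len(T),round((np.mean(T[:,2])-t[2])*1000,2),round((np.median(T[:,2])-t[2])*1000,2)
print("g",fl(np.load("g.npz")["d"],np.array([.3994,.2857,.2374])))
print("h1",fl(np.load("h1.npz")["d"],np.array([.4482,.0377,.2757])))
print("k",fl(np.load("k.npz")["d"],np.array([.4485,.0377,.3045])))
go(.448,.038,.276)
F=[]
for i in range(3):
    im,d=grab_frame("scene");F.append(d);print("now",fl(d,arm.sense()["tcp_pos"]))
np.savez("m.npz",im=im,d=np.array(F))
# blade face height now (mallet near): collar and rim points
def prof(d):
    P,_,c=cloud("scene",d);Q=P.reshape(-1,3);h=c[:2]-[.448,.0385];h/=np.linalg.norm(h);t=np.array([-h[1],h[0]])
    a=(Q[:,:2]-[.448,.0385])@t;b=(Q[:,:2]-[.448,.0385])@h
    T=Q[(abs(a)<.006)&(b>.002)&(b<.02)&(Q[:,2]>.15)&(Q[:,2]<.185)];bb=((T[:,:2]-[.448,.0385])@h)
    o=np.argsort(T[:,2]);return np.c_[T[o,2]*1000,bb[o]*1000].round(1).tolist()
print(prof(np.load("f1.npz")["d"]));print(prof(F[0]))
```

```text
g (219, np.float64(-34.86), np.float64(-34.81))
h1 (195, np.float64(-34.97), np.float64(-34.94))
k (205, np.float64(-34.88), np.float64(-34.9))
t 19.8 pos [0.4482 0.0376 0.2763] yaw 100.8 turn [ 0.   -0.06  0.  ] shift [0.0002 0.0004 0.0003] F [-0.6  0.3 -3. ] w 0.02 g 89.3
now (196, np.float64(-34.39), np.float64(-34.45))
now (199, np.float64(-34.82), np.float64(-34.89))
now (195, np.float64(-34.96), np.float64(-34.96))
[[150.4, 11.1], [151.2, 12.3], [151.9, 10.8], [153.3, 11.0], [153.6, 10.8], [154.0, 12.1], [154.4, 7.3], [154.7, 10.6], [154.9, 10.3], [155.3, 8.7], [156.5, 10.7], [158.8, 10.5], [159.2, 12.5], [159.9, 14.0], [160.7, 8.6], [161.0, 11.4], [161.3, 11.2], [161.6, 9.9], [161.7, 8.0], [161.9, 12.7], [162.1, 9.3], [163.2, 9.7], [163.3, 8.3], [163.7, 8.2], [165.1, 8.9], [165.3, 8.0], [166.1, 9.3], [168.1, 7.9], [170.0, 6.0], [170.4, 9.4], [173.7, 14.1], [174.8, 4.1], [176.1, 15.6], [176.7, 8.8], [178.0, 14.7], [179.1, 14.3], [179.1, 17.7], [180.4, 16.3], [181.3, 16.5], [181.5, 14.2], [181.5, 14.8], [181.9, 7.2], [182.9, 12.9], [183.7, 13.1], [184.1, 16.0], [184.9, 16.2]]
[[150.8, 8.4], [151.6, 8.0], [152.9, 10.7], [153.4, 12.5], [153.6, 11.8], [153.8, 12.4], [154.8, 9.3], [155.4, 8.2], [155.7, 10.9], [155.8, 10.6], [156.1, 9.4], [156.4, 10.1], [157.4, 7.4], [157.4, 8.9], [159.7, 10.4], [160.6, 10.6], [160.8, 7.3], [161.1, 9.4], [161.3, 8.7], [161.6, 8.4], [161.7, 13.0], [163.2, 10.7], [163.5, 8.4], [164.4, 7.3], [165.7, 9.9], [167.2, 10.1], [169.9, 9.0], [171.5, 7.3], [171.7, 14.4], [172.6, 13.1], [174.9, 13.6], [174.9, 7.2], [175.6, 15.2], [176.0, 15.1], [177.5, 13.8], [178.2, 14.9], [178.6, 13.9], [179.1, 14.7], [180.3, 8.8], [180.4, 13.7], [181.1, 13.4], [181.3, 14.0], [181.4, 13.2], [182.0, 11.7], [182.7, 12.8], [184.8, 13.1], [184.8, 9.7]]
```

jog_arm(increments=[[[0,0,0.002],[0,0,0],1],[[0,0,0.001],[0,0,0],1],[[0,0,0.001],[0,0,0],1],[[0,0,0.001],[0,0,0],1],[[0,0,0.001],[0,0,0],1],[[0,0,0.001],[0,0,0],1],[[0,0,0.001],[0,0,0],1]])

```text
time: 20.65
tcp_pos: [0.4496, 0.0368, 0.273]
tool_rot: [-0.295, 3.12, -0.0]
contact_force: [-0.7, 0.4, 18.0]
gripper_width: 0.0197
grasp_force: 90.5
```

jog_arm(increments=[[[0,0,0.001],[0,0,0],1]])

```text
time: 20.75
tcp_pos: [0.4499, 0.0367, 0.2729]
tool_rot: [-0.294, 3.118, -0.0]
contact_force: [-1.4, -0.3, 20.4]
gripper_width: 0.0201
grasp_force: 90.9
```

jog_arm(increments=[[[0,0,0.001],[0,0,0],1]])

```text
time: 20.85
tcp_pos: [0.4501, 0.0365, 0.2729]
tool_rot: [-0.294, 3.117, -0.0]
contact_force: [-1.1, 0.2, 24.3]
gripper_width: 0.02
grasp_force: 91.3
```

jog_arm(increments=[[[0,0,0.0005],[0,0,0],1]])

```text
time: 20.95
tcp_pos: [0.4502, 0.0365, 0.2729]
tool_rot: [-0.294, 3.116, -0.0]
contact_force: [-1.9, 0.7, 25.1]
gripper_width: 0.0196
grasp_force: 91.4
```

jog_arm(increments=[[[0,0,-0.005],[0,0,0],1],[[0,0,-0.01],[0,0,0],1],[[0,0,-0.015],[0,0,0],1],[[0,0,-0.012],[0,0,0],1],[[0,0,0],[0,0,0],1]])

```text
time: 21.45
tcp_pos: [0.4488, 0.0376, 0.3096]
tool_rot: [-0.296, 3.126, 0.001]
contact_force: [0.1, 0.8, -2.8]
gripper_width: 0.0199
grasp_force: 89.1
```

```bash
cat > top.py <<'E'
from h import *
def blade(ds):
    a=np.radians(11);u=np.array([np.cos(a),np.sin(a)]);v=np.array([-u[1],u[0]]);o=[]
    for d in ds:
        P,_,c=cloud("scene",d);Q=P.reshape(-1,3);T=Q[(np.linalg.norm(Q[:,:2]-[.449,.039],axis=1)<.02)&(Q[:,2]>.2)&(Q[:,2]<.214)]
        x=(T[:,:2]-[.449,.0385])@u;y=(T[:,:2]-[.449,.0385])@v
        o.append(T[(abs(x)<.011)&(abs(y)<.0025),2])
    o=np.concatenate(o);return len(o),(np.mean(o)*1e3).round(2),(np.median(o)*1e3).round(2),(o.std()/np.sqrt(len(o))*1e3).round(2)
def rim(ds):
    o=[]
    for d in ds:
        P,_,c=cloud("scene",d);Q=P.reshape(-1,3);n=np.linalg.norm(Q[:,:2]-[.4485,.0385],axis=1)
        T=Q[(n<.0105)&(n>.007)&(Q[:,2]>.155)&(Q[:,2]<.169)];o.append(T[:,2])
    o=np.concatenate(o);return len(o),(np.mean(o)*1e3).round(2),(np.median(o)*1e3).round(2)
if __name__=="__main__":
    go(.448,.038,.276)
    L=lambda f:np.load(f)["d"]
    print("rim empty",rim([L("scene.npz"),L("b_scene.npz"),L("d1.npz")]))
    print("f1",blade([L("f1.npz")]));print("k",blade([L("k.npz")]))
    F=[grab_frame("scene")[1] for i in range(6)];np.savez("n.npz",d=F)
    print("now",blade(F))
E
python3 top.py
```

```text
t 21.45 pos [0.4488 0.0376 0.3096] yaw 100.8 turn [ 0.01  0.1  -0.  ] shift [0.0007 0.0005 0.0336] F [ 0.1  0.8 -2.8] w 0.0199 g 89.1
rim empty (96, np.float64(160.81), np.float64(161.22))
f1 (19, np.float64(209.09), np.float64(209.06), np.float64(0.32))
k (17, np.float64(207.76), np.float64(207.62), np.float64(0.34))
now (96, np.float64(207.08), np.float64(207.06), np.float64(0.14))
```

Contact onset fell from .2757 to about .273, and depth puts the blade top roughly 1 mm above home. So the tip is still wedging, but too slowly for the force. The tool tips about 0.6° under load, so the face lands on the −x end of the blade and jams it. I pre-tilt the mallet the other way to press on the axis.

jog_arm(increments=[[[0.001,0,0.005],[0,0.6,0],1],[[0,0,0.012],[0,0,0],1],[[0,0,0.01],[0,0,0],1],[[0,0,0.004],[0,0,0],1],[[0,0,0.002],[0,0,0],1],[[0,0,0.001],[0,0,0],1]])

```text
time: 22.35
tcp_pos: [0.447, 0.0372, 0.274]
tool_rot: [0.296, -3.117, 0.002]
contact_force: [0.0, 0.1, -2.4]
gripper_width: 0.0198
grasp_force: 89.0
```

```bash
python3 -c "
from h import *
go(.448,.038,.273);print(arm.sense()['ft_torque'].round(3))"
```

```text
t 22.35 pos [0.447  0.0372 0.274 ] yaw 100.8 turn [-0.  -0.6 -0. ] shift [-0.0011  0.0006  0.001 ] F [ 0.   0.1 -2.4] w 0.0198 g 89.0
[ 0.001 -0.021 -0.043]
```

jog_arm(increments=[[[0,0,0.001],[0,0,0],1],[[0,0,0.001],[0,0,0],1],[[0,0,0.001],[0,0,0],1],[[0,0,0.001],[0,0,0],1],[[0,0,0.001],[0,0,0],1]])

```text
time: 22.85
tcp_pos: [0.4482, 0.0368, 0.273]
tool_rot: [0.295, -3.124, 0.001]
contact_force: [-0.3, 1.2, 14.1]
gripper_width: 0.0198
grasp_force: 90.2
```

```bash
python3 -c "
from h import *
go(.448,.038,.273);print(arm.sense()['ft_torque'].round(3))"
```

```text
t 22.85 pos [0.4482 0.0368 0.273 ] yaw 100.8 turn [-0.03 -0.19 -0.  ] shift [0.     0.0013 0.    ] F [-0.3  1.2 14.1] w 0.0198 g 90.2
[ 0.157  0.236 -0.001]
```

The wrist moment puts the pressure about 15 mm to −x, at the blade's end, even with the tool level. So the mallet itself leans in the grip. I lift, tilt further and read the moment again.

jog_arm(increments=[[[0,0,-0.004],[0,0,0],1],[[0,0,-0.002],[0,1.2,0],1],[[0,0,0],[0,0,0],1],[[0,0,0.001],[0,0,0],1],[[0,0,0.001],[0,0,0],1],[[0,0,0.001],[0,0,0],1],[[0,0,0.001],[0,0,0],1],[[0,0,0.001],[0,0,0],1],[[0,0,0.001],[0,0,0],1]])

```text
time: 23.75
tcp_pos: [0.4481, 0.0367, 0.273]
tool_rot: [0.293, -3.104, 0.005]
contact_force: [-0.4, 0.7, 16.7]
gripper_width: 0.0198
grasp_force: 90.4
```

```bash
cat > w.py <<'E'
from h import *
s=arm.sense();go(.448,.038,.273)
F=s["contact_force"]+[0,0,2.6];M=s["ft_torque"]
print("M",M.round(3),"cop dx,dy mm",(-(M[1]+.02+.066*F[0])/F[2]*1e3).round(1),((M[0]-.066*F[1])/F[2]*1e3).round(1),"F",F[2].round(1))
E
python3 w.py
```

```text
t 23.75 pos [0.4481 0.0367 0.273 ] yaw 100.8 turn [-0.04 -1.37 -0.  ] shift [-0.0001  0.0013  0.    ] F [-0.4  0.7 16.7] w 0.0198 g 90.4
M [0.25  0.078 0.006] cop dx,dy mm -3.8 10.6 F 19.3
```

jog_arm(increments=[[[0,0,0.001],[0,0,0],1]])

```text
time: 23.85
tcp_pos: [0.4483, 0.0365, 0.273]
tool_rot: [0.293, -3.106, 0.005]
contact_force: [-0.3, 1.6, 19.4]
gripper_width: 0.0199
grasp_force: 91.0
```

```bash
python3 w.py
```

```text
t 23.85 pos [0.4483 0.0365 0.273 ] yaw 100.8 turn [-0.05 -1.28 -0.  ] shift [ 0.      0.0015 -0.    ] F [-0.3  1.6 19.4] w 0.0199 g 91.0
M [ 0.327  0.284 -0.006] cop dx,dy mm -12.9 9.9 F 22.0
```

jog_arm(increments=[[[0,0,0.001],[0,0,0],1]])

```text
time: 23.95
tcp_pos: [0.4485, 0.0364, 0.2729]
tool_rot: [0.293, -3.107, 0.005]
contact_force: [-0.6, 0.8, 23.5]
gripper_width: 0.0197
grasp_force: 91.4
```

```bash
python3 w.py
```

```text
t 23.95 pos [0.4485 0.0364 0.2729] yaw 100.8 turn [-0.05 -1.18 -0.  ] shift [ 0.0002  0.0017 -0.0001] F [-0.6  0.8 23.5] w 0.0197 g 91.4
M [ 0.546  0.467 -0.007] cop dx,dy mm -17.2 19.0 F 26.1
```

jog_arm(increments=[[[0,0,-0.004],[0,0,0],1],[[0,0,-0.004],[0,0,0],1],[[0,0,0],[0,0,0],1]])

```text
time: 24.25
tcp_pos: [0.4468, 0.0374, 0.2746]
tool_rot: [0.294, -3.095, 0.004]
contact_force: [0.2, -0.6, -3.3]
gripper_width: 0.0199
grasp_force: 89.3
```

```bash
python3 w.py
```

```text
t 24.25 pos [0.4468 0.0374 0.2746] yaw 100.8 turn [ 0.01 -1.87  0.  ] shift [-0.0013  0.0003  0.0016] F [ 0.2 -0.6 -3.3] w 0.0199 g 89.3
M [ 0.011 -0.16   0.   ] cop dx,dy mm -190.3 -73.5 F -0.7
```

Run:
```python
from h import *
F=np.load("n.npz")["d"];o=np.array([.448,.0385])
for nm,F in(("f1",[np.load("f1.npz")["d"]]),("now",F)):
    pts=[]
    for d in F:
        P,_,c=cloud("scene",d);Q=P.reshape(-1,3);pts.append(Q[np.linalg.norm(Q[:,:2]-o,axis=1)<.03])
    Q=np.vstack(pts);h=c[:2]-o;h/=np.linalg.norm(h);t=np.array([-h[1],h[0]])
    a=(Q[:,:2]-o)@t*1e3;b=(Q[:,:2]-o)@h*1e3
    for z0 in list(range(124,160,6))+list(range(160,214,3)):
        s=3 if z0<160 else 1.5
        m=(abs(Q[:,2]*1e3-z0)<s)
        if m.sum()>len(F)*2: print(nm,z0,m.sum()//len(F),"lat p5,med,p95",np.percentile(a[m],[5,50,95]).round(1),"depth p10,med,p95",np.percentile(b[m],[10,50,95]).round(1))
# blade top face corners in plan
    m=Q[:,2]>.2055;m&=Q[:,2]<.214;r=cv2.minAreaRect((Q[m][:,:2]*1e3).astype(np.float32));print(nm,"top rect",r, "z vs long axis slope",np.polyfit((Q[m][:,:2]-o)@[.98,.19],Q[m][:,2],1)[0].round(3))
```

```text
f1 124 14 lat p5,med,p95 [-10.6   0.    9.8] depth p10,med,p95 [ 3.1  9.9 12.4]
f1 130 12 lat p5,med,p95 [-8.2  0.6  9.5] depth p10,med,p95 [ 6.5  8.2 11.1]
f1 136 15 lat p5,med,p95 [-8.9 -1.4  6.6] depth p10,med,p95 [ 6.4  9.5 13. ]
f1 142 14 lat p5,med,p95 [-10.1  -1.9   8.2] depth p10,med,p95 [ 5.6  9.7 11.6]
f1 148 15 lat p5,med,p95 [-8.5  2.5  9.5] depth p10,med,p95 [ 4.7  9.5 11.3]
f1 154 15 lat p5,med,p95 [-8.   1.3  8.8] depth p10,med,p95 [ 6.3 10.4 12.2]
f1 160 11 lat p5,med,p95 [-10.1  -1.    8.8] depth p10,med,p95 [-0.1  8.6 13.2]
f1 163 15 lat p5,med,p95 [-8.1 -2.1  8. ] depth p10,med,p95 [ 4.9  8.2 11.6]
f1 166 6 lat p5,med,p95 [-6.5  3.6  8.7] depth p10,med,p95 [-3.8  5.9  9.2]
f1 169 11 lat p5,med,p95 [-8.1  4.3  7.6] depth p10,med,p95 [-0.9  4.9  8.9]
f1 175 5 lat p5,med,p95 [-4.3  3.2  5. ] depth p10,med,p95 [-2.1  4.1 15.3]
f1 178 5 lat p5,med,p95 [-4.2  1.6  5.4] depth p10,med,p95 [-2.6 14.3 17.1]
f1 181 6 lat p5,med,p95 [-4.9 -1.7  3.9] depth p10,med,p95 [ 2.9 14.5 16.5]
f1 184 4 lat p5,med,p95 [-5.5 -2.3  0.9] depth p10,med,p95 [13.  14.6 16.2]
f1 187 7 lat p5,me
[... 1973 characters left out ...]
3.1 18.1]
now 190 5 lat p5,med,p95 [-6.4 -1.7  5. ] depth p10,med,p95 [-4.1 13.5 18. ]
now 193 4 lat p5,med,p95 [-4.4  0.1  4.6] depth p10,med,p95 [-5.3 12.6 15.9]
now 196 5 lat p5,med,p95 [-4.9 -0.3  5.7] depth p10,med,p95 [-11.3  11.2  16.3]
now 199 4 lat p5,med,p95 [-5.4 -0.6  5.4] depth p10,med,p95 [-3.2 13.2 16.4]
now 202 5 lat p5,med,p95 [-5.5 -0.6  5.3] depth p10,med,p95 [-9.1 12.8 16.9]
now 205 18 lat p5,med,p95 [-4.7  0.   4.5] depth p10,med,p95 [-11.2   2.2  14.8]
now 208 19 lat p5,med,p95 [-5.8 -0.3  4.1] depth p10,med,p95 [-10.    2.4  15.5]
now top rect ((449.8050842285156, 38.90511703491211), (32.67263412475586, 8.326032638549805), 11.815604209899902) z vs long axis slope 0.006
```

Run:
```python
from h import *
o=np.array([.449,.039]);a=np.radians(11);u=np.array([np.cos(a),np.sin(a)]);v=np.array([-u[1],u[0]])
def run(nm,F):
    pts=[]
    for d in F:
        P,_,c=cloud("scene",d);Q=P.reshape(-1,3);pts.append(Q[(np.linalg.norm(Q[:,:2]-o,axis=1)<.06)&(Q[:,2]>.03)])
    Q=np.vstack(pts);n=np.linalg.norm(Q[:,:2]-o,axis=1);h=c[:2]-o;h/=np.linalg.norm(h);b=(Q[:,:2]-o)@h
    def st(m):
        z=Q[m,2]*1e3;return len(z),np.median(z).round(2),(z.std()/len(z)**.5).round(2)
    print(nm,"guard(104)",st((n>.014)&(n<.019)&(b>0)&(abs(Q[:,2]-.104)<.005)),"block(62)",st((n>.028)&(n<.038)&(b>.01)&(abs(Q[:,2]-.062)<.005)))
    x=(Q[:,:2]-o)@u;y=(Q[:,:2]-o)@v
    print("  collar top",st((abs(y)>.0055)&(n<.009)&(abs(Q[:,2]-.168)<.005)),"blade top",st((abs(x)<.012)&(abs(y)<.003)&(abs(Q[:,2]-.207)<.005)))
run("f1",[np.load("f1.npz")["d"]]);run("now",np.load("n.npz")["d"])
```

```text
f1 guard(104) (29, np.float64(103.33), np.float64(0.29)) block(62) (107, np.float64(61.79), np.float64(0.15))
  collar top (9, np.float64(168.86), np.float64(0.85)) blade top (19, np.float64(209.0), np.float64(0.29))
now guard(104) (197, np.float64(103.56), np.float64(0.14)) block(62) (649, np.float64(61.84), np.float64(0.06))
  collar top (47, np.float64(166.42), np.float64(0.2)) blade top (130, np.float64(207.01), np.float64(0.12))
```

jog_arm(increments=[[[0,0,0.001],[0,0,0],1],[[0,0,0.001],[0,0,0],1],[[0,0,0.001],[0,0,0],1],[[0,0,0.001],[0,0,0],1],[[0,0,0.001],[0,0,0],1],[[0,0,0.001],[0,0,0],1],[[0,0,0.001],[0,0,0],1],[[0,0,0.001],[0,0,0],1]])

```text
time: 25.05
tcp_pos: [0.4486, 0.0362, 0.2729]
tool_rot: [0.293, -3.107, 0.005]
contact_force: [-0.2, 1.0, 23.5]
gripper_width: 0.0195
grasp_force: 91.2
```

jog_arm(increments=[[[0,0,0.0005],[0,0,0],1]])

```text
time: 25.15
tcp_pos: [0.4488, 0.0362, 0.2729]
tool_rot: [0.293, -3.108, 0.005]
contact_force: [0.2, 0.4, 23.6]
gripper_width: 0.0197
grasp_force: 91.2
```

jog_arm(increments=[[[0,0,0.0005],[0,0,0],1]])

```text
time: 25.25
tcp_pos: [0.4488, 0.0361, 0.2728]
tool_rot: [0.293, -3.109, 0.005]
contact_force: [-0.6, -0.1, 25.9]
gripper_width: 0.0198
grasp_force: 91.4
```

jog_arm(increments=[[[0,0,0.0005],[0,0,0],1]])

```text
time: 25.35
tcp_pos: [0.449, 0.0361, 0.2728]
tool_rot: [0.293, -3.11, 0.005]
contact_force: [-0.1, 1.1, 26.3]
gripper_width: 0.02
grasp_force: 91.6
```

jog_arm(increments=[[[0,0,-0.005],[0,0,0],1],[[0,0,-0.005],[0,0,0],1],[[0,0,0],[0,0,0],1]])

```text
time: 25.65
tcp_pos: [0.4469, 0.0375, 0.275]
tool_rot: [0.294, -3.095, 0.004]
contact_force: [0.7, 0.0, -2.4]
gripper_width: 0.0194
grasp_force: 89.3
```

29 N moved it no further than the elastic give, so it may be home, though the camera says it could be about 1 mm high. To settle it, I touch the bare bench with the same mallet face. If the tip is home, contact should come at TCP z ≈ .0671.

jog_arm(increments=[[[0,0,-0.02],[0,0,0],1],[[0,0,-0.03],[0,-1.8,0],1],[[-0.0142,0.0284,0],[0,0,0],1],[[-0.0142,0.0284,0],[0,0,0],1],[[-0.0142,0.0284,0.03],[0,0,0],1],[[-0.0142,0.0284,0.04],[0,0,0],1],[[-0.0139,0.0282,0.045],[0,0,0],1],[[0,0,0.045],[0,0,0],1],[[0,0,0.045],[0,0,0],1],[[0,0,0.03],[0,0,0],1],[[0,0,0],[0,0,0],1],[[0,0,0],[0,0,0],1]])

```text
time: 26.85
tcp_pos: [0.4905, 0.1865, 0.0956]
tool_rot: [0.297, -3.127, 0.002]
contact_force: [-0.4, -0.9, -1.3]
gripper_width: 0.0197
grasp_force: 88.8
```

```bash
python3 w.py
```

```text
t 26.85 pos [0.4905 0.1865 0.0956] yaw 100.8 turn [-0.08 -0.05 -0.  ] shift [ 0.0696 -0.1378 -0.1774] F [-0.4 -0.9 -1.3] w 0.0197 g 88.8
M [ 0.021 -0.1   -0.02 ] cop dx,dy mm 77.1 61.5 F 1.3
```

jog_arm(increments=[[[0,0,0.008],[0,0,0],1],[[0,0,0.006],[0,0,0],1],[[0,0,0.003],[0,0,0],1],[[0,0,0.001],[0,0,0],1],[[0,0,0.001],[0,0,0],1],[[0,0,0.001],[0,0,0],1]])

```text
time: 27.45
tcp_pos: [0.4906, 0.187, 0.0757]
tool_rot: [-0.297, 3.127, 0.0]
contact_force: [0.7, -0.0, -2.3]
gripper_width: 0.0197
grasp_force: 88.8
```

jog_arm(increments=[[[0,0,0.001],[0,0,0],1],[[0,0,0.001],[0,0,0],1]])

```text
time: 27.65
tcp_pos: [0.4905, 0.1869, 0.0735]
tool_rot: [-0.297, 3.127, 0.0]
contact_force: [0.6, 0.0, -2.4]
gripper_width: 0.0195
grasp_force: 88.8
```

jog_arm(increments=[[[0,0,0.001],[0,0,0],1],[[0,0,0.001],[0,0,0],1]])

```text
time: 27.85
tcp_pos: [0.4904, 0.1869, 0.0713]
tool_rot: [0.297, -3.127, -0.0]
contact_force: [1.0, 0.2, -2.7]
gripper_width: 0.0198
grasp_force: 88.8
```

jog_arm(increments=[[[0,0,0.001],[0,0,0],1]])

```text
time: 27.95
tcp_pos: [0.4904, 0.1869, 0.0704]
tool_rot: [0.297, -3.127, -0.0]
contact_force: [-0.2, -1.1, -2.3]
gripper_width: 0.0198
grasp_force: 88.8
```

jog_arm(increments=[[[0,0,0.001],[0,0,0],1]])

```text
time: 28.05
tcp_pos: [0.4904, 0.1869, 0.0693]
tool_rot: [0.297, -3.127, -0.0]
contact_force: [-0.3, -0.8, -2.5]
gripper_width: 0.0198
grasp_force: 88.8
```

jog_arm(increments=[[[0,0,0.001],[0,0,0],1]])

```text
time: 28.15
tcp_pos: [0.4905, 0.1869, 0.0684]
tool_rot: [0.297, -3.128, -0.0]
contact_force: [0.2, -0.1, -2.2]
gripper_width: 0.0199
grasp_force: 88.8
```

jog_arm(increments=[[[0,0,0.001],[0,0,0],1]])

```text
time: 28.25
tcp_pos: [0.4904, 0.1868, 0.0673]
tool_rot: [0.296, -3.127, -0.0]
contact_force: [0.5, 0.1, -2.5]
gripper_width: 0.0199
grasp_force: 88.8
```

jog_arm(increments=[[[0,0,0.001],[0,0,0],1]])

```text
time: 28.35
tcp_pos: [0.4904, 0.1869, 0.0664]
tool_rot: [0.297, -3.128, -0.0]
contact_force: [-0.9, -1.0, -2.9]
gripper_width: 0.02
grasp_force: 88.8
```

jog_arm(increments=[[[0,0,0.001],[0,0,0],1]])

```text
time: 28.45
tcp_pos: [0.4908, 0.1869, 0.0662]
tool_rot: [-0.297, 3.127, 0.0]
contact_force: [-2.2, -0.6, 4.2]
gripper_width: 0.0196
grasp_force: 89.5
```

jog_arm(increments=[[[0,0,0.0005],[0,0,0],1]])

```text
time: 28.55
tcp_pos: [0.491, 0.187, 0.0662]
tool_rot: [-0.297, 3.126, 0.0]
contact_force: [-2.9, -0.3, 6.6]
gripper_width: 0.0195
grasp_force: 89.7
```

The bench touch at .0662 puts the blade top at .2068, so the collar is still about 0.7 mm short. Off-axis pressure at the blade's end is the likely jam. I read the moment here to learn where the leaning face's low edge sits.

jog_arm(increments=[[[0,0,0.001],[0,0,0],1],[[0,0,0.0005],[0,0,0],1]], newtons=120)

```text
time: 28.75
tcp_pos: [0.4914, 0.1871, 0.0663]
tool_rot: [-0.297, 3.124, 0.001]
contact_force: [-5.2, -0.5, 12.7]
gripper_width: 0.0193
grasp_force: 117.0
```

```bash
python3 w.py
```

```text
t 28.75 pos [0.4914 0.1871 0.0663] yaw 100.9 turn [ 0.01  0.18 -0.  ] shift [ 0.0708 -0.1382 -0.2067] F [-5.2 -0.5 12.7] w 0.0193 g 117.0
M [-0.304  2.054  0.042] cop dx,dy mm -113.1 -17.5 F 15.3
```

jog_arm(increments=[[[0,0,-0.01],[0,0,0],1],[[0,0,-0.03],[0,0,0],1],[[0,0,-0.02],[0,0,0],1],[[0,0,0],[0,0,0],1],[[0,0,0],[0,0,0],1]])

```text
time: 29.25
tcp_pos: [0.4902, 0.187, 0.1227]
tool_rot: [0.296, -3.127, -0.001]
contact_force: [0.4, 0.1, -3.4]
gripper_width: 0.0194
grasp_force: 117.4
```

```bash
cat > lean.py <<'E'
from h import *
# handle / flange lean of the mallet: fit plane to flange top, averaged over frames
t=arm.sense()["tcp_pos"];R0=[]
for i in range(4):
    d=grab_frame("scene")[1];P,_,c=cloud("scene",d);Q=P.reshape(-1,3);n=np.linalg.norm(Q[:,:2]-t[:2],axis=1)
    R0.append(Q[(n<.0265)&(n>.0125)&(abs(Q[:,2]-t[2]+.035)<.005)])
T=np.vstack(R0)-t;A=np.c_[T[:,:2],np.ones(len(T))];k,r,_,_=np.linalg.lstsq(A,T[:,2],rcond=None)
print("flange plane slopes deg x,y",np.degrees(k[:2]).round(2),"h",(k[2]*1e3).round(2),len(T),"sd",np.std(A@k-T[:,2])*1e3)
go(.448,.038,.31)
E
python3 lean.py
```

```text
flange plane slopes deg x,y [-0.45  0.28] h -35.64 858 sd 1.756547426438478
t 29.45 pos [0.4899 0.1865 0.1219] yaw 100.8 turn [-0.05 -0.13 -0.  ] shift [ 0.069  -0.138  -0.1881] F [ 0.3  0.4 -2.6] w 0.0191 g 117.5
```

Lateral noise makes the moment reading too coarse. Instead I use a definite contact: lean the mallet 1.5° and offset it so only the low edge of its face presses, right over the tip's axis.

jog_arm(increments=[[[0,0,-0.035],[0,0,0],1],[[0,0,-0.045],[0,0,0],1],[[0,0,-0.045],[0,0,0],1],[[0.005,-0.01,-0.04],[0,0,0],1],[[0.012,-0.032,-0.015],[0,0,0],1],[[0.012,-0.032,0],[0,0,0],1],[[0.012,-0.032,0],[0,0,0],1],[[0.0114,-0.032,0],[0,0,0],1],[[0,0,0],[0,-1.5,0],1],[[0,0,0],[0,0,0],1],[[0,0,0],[0,0,0],1]])

```text
time: 30.55
tcp_pos: [0.4648, 0.0419, 0.303]
tool_rot: [-0.295, 3.103, 0.004]
contact_force: [-0.2, 0.1, -2.2]
gripper_width: 0.0191
grasp_force: 117.7
```

```bash
python3 -c "
from h import *
go(.4642,.0411,.280)"
```

```text
t 30.55 pos [0.4648 0.0419 0.303 ] yaw 100.9 turn [ 0.02  1.45 -0.  ] shift [ 0.0007 -0.0007  0.023 ] F [-0.2  0.1 -2.2] w 0.0191 g 117.7
```

jog_arm(increments=[[[0.0007,-0.0007,0.006],[0,0,0],1],[[0,0,0.01],[0,0,0],1],[[0,0,0.006],[0,0,0],1],[[0,0,0.002],[0,0,0],1],[[0,0,0.001],[0,0,0],1],[[0,0,0.001],[0,0,0],1],[[0,0,0.001],[0,0,0],1]])

```text
time: 31.25
tcp_pos: [0.4652, 0.0408, 0.2767]
tool_rot: [-0.294, 3.101, 0.004]
contact_force: [-0.5, -0.9, -2.0]
gripper_width: 0.0189
grasp_force: 117.7
```

jog_arm(increments=[[[0,0,0.001],[0,0,0],1],[[0,0,0.001],[0,0,0],1]])

```text
time: 31.45
tcp_pos: [0.4652, 0.0408, 0.2745]
tool_rot: [-0.294, 3.101, 0.004]
contact_force: [0.4, 0.0, -1.6]
gripper_width: 0.0192
grasp_force: 117.7
```

jog_arm(increments=[[[0,0,0.001],[0,0,0],1],[[0,0,0.001],[0,0,0],1]])

```text
time: 31.65
tcp_pos: [0.4655, 0.0406, 0.2733]
tool_rot: [-0.294, 3.1, 0.004]
contact_force: [-0.3, 0.1, 4.9]
gripper_width: 0.0192
grasp_force: 118.3
```

jog_arm(increments=[[[0,0,0.001],[0,0,0],1]])

```text
time: 31.75
tcp_pos: [0.4658, 0.0405, 0.2732]
tool_rot: [-0.293, 3.098, 0.004]
contact_force: [-0.3, -0.1, 7.7]
gripper_width: 0.0191
grasp_force: 118.9
```

jog_arm(increments=[[[0,0,0.001],[0,0,0],1]])

```text
time: 31.85
tcp_pos: [0.4661, 0.0404, 0.2731]
tool_rot: [-0.293, 3.097, 0.004]
contact_force: [0.2, -0.7, 10.7]
gripper_width: 0.0192
grasp_force: 119.3
```

jog_arm(increments=[[[0,0,0.001],[0,0,0],1]])

```text
time: 31.95
tcp_pos: [0.4664, 0.0402, 0.2731]
tool_rot: [-0.293, 3.095, 0.004]
contact_force: [-0.6, 1.2, 13.4]
gripper_width: 0.0189
grasp_force: 119.7
```

jog_arm(increments=[[[0,0,0.001],[0,0,0],1]])

```text
time: 32.05
tcp_pos: [0.4667, 0.0401, 0.273]
tool_rot: [-0.292, 3.093, 0.004]
contact_force: [-0.2, 0.4, 16.7]
gripper_width: 0.0194
grasp_force: 120.0
```

jog_arm(increments=[[[0,0,0.001],[0,0,0],1]])

```text
time: 32.15
tcp_pos: [0.4671, 0.04, 0.273]
tool_rot: [-0.292, 3.092, 0.004]
contact_force: [-0.0, 0.7, 20.3]
gripper_width: 0.0195
grasp_force: 120.4
```

jog_arm(increments=[[[0,0,0.001],[0,0,0],1]])

```text
time: 32.25
tcp_pos: [0.4674, 0.0399, 0.2729]
tool_rot: [-0.292, 3.09, 0.004]
contact_force: [-1.5, 0.4, 23.0]
gripper_width: 0.0193
grasp_force: 120.7
```

jog_arm(increments=[[[0,0,0.001],[0,0,0],1]])

```text
time: 32.35
tcp_pos: [0.4677, 0.0398, 0.2729]
tool_rot: [-0.291, 3.088, 0.004]
contact_force: [-0.5, 0.5, 26.2]
gripper_width: 0.0193
grasp_force: 121.1
```

jog_arm(increments=[[[0,0,0],[0,0,0],1]])

```text
time: 32.45
tcp_pos: [0.4677, 0.0398, 0.2729]
tool_rot: [-0.291, 3.088, 0.004]
contact_force: [-1.2, 0.9, 23.4]
gripper_width: 0.0194
grasp_force: 121.0
```

```bash
python3 w.py
```

```text
t 32.45 pos [0.4677 0.0398 0.2729] yaw 100.8 turn [-0.07  2.28  0.  ] shift [ 0.0197  0.0019 -0.0001] F [-1.2  0.9 23.4] w 0.0194 g 121.0
M [0.144 0.358 0.005] cop dx,dy mm -11.5 3.4 F 26.0
```

jog_arm(increments=[[[0,0,-0.006],[0,0,0],1],[[0,0,-0.02],[0,1.5,0],1],[[0,0,-0.03],[0,0,0],1],[[0,0,0],[0,0,0],1],[[0,0,0],[0,0,0],1]])

```text
time: 32.95
tcp_pos: [0.4647, 0.0411, 0.3209]
tool_rot: [0.297, -3.127, -0.001]
contact_force: [0.3, -0.4, -2.9]
gripper_width: 0.0192
grasp_force: 117.9
```

```bash
cat > t2.py <<'E'
from h import *
def st(z): return len(z),(np.median(z)*1e3).round(2),(np.mean(z)*1e3).round(2),(z.std()/len(z)**.5*1e3).round(2)
def ev(nm,F,o,ztop,ang=11):
    a=np.radians(ang);u=np.array([np.cos(a),np.sin(a)]);v=np.array([-u[1],u[0]]);B=[];C=[]
    for d in F:
        P,_,c=cloud("scene",d);Q=P.reshape(-1,3)
        x=(Q[:,:2]-o)@u;y=(Q[:,:2]-o)@v;n=np.hypot(x,y)
        B.append(Q[(abs(x)<.012)&(abs(y)<.003)&(abs(Q[:,2]-ztop)<.006),2]);C.append(Q[(abs(y)>.0055)&(n<.009)&(abs(Q[:,2]-ztop+.04)<.005),2])
    print(nm,"blade top",st(np.concatenate(B)),"collar top",st(np.concatenate(C)))
D=np.load("scene.npz")["d"]
ev("rack(86,46)",[D],np.array([.5497,-.3305]),.086)
ev("f1",[np.load("f1.npz")["d"]],np.array([.449,.039]),.2075)
ev("n",np.load("n.npz")["d"],np.array([.449,.039]),.2065)
s=arm.sense();go(.448,.038,.28);F=[grab_frame("scene")[1] for i in range(8)];np.savez("p.npz",d=F)
ev("now",F,np.array([.449,.039]),.2065)
t=s["tcp_pos"];T=[]
for d in F:
    Q=cloud("scene",d)[0].reshape(-1,3);n=np.linalg.norm(Q[:,:2]-t[:2],axis=1);T.append(Q[(n<.026)&(n>.013)&(abs(Q[:,2]-t[2]+.035)<.005),2]-t[2])
print("flange",st(np.concatenate(T)))
E
python3 t2.py
```

```text
rack(86,46) blade top (17, np.float64(84.27), np.float64(84.24), np.float64(0.56)) collar top (4, np.float64(44.25), np.float64(45.39), np.float64(1.58))
f1 blade top (20, np.float64(209.03), np.float64(208.98), np.float64(0.32)) collar top (10, np.float64(168.62), np.float64(167.33), np.float64(0.9))
n blade top (131, np.float64(207.0), np.float64(206.9), np.float64(0.13)) collar top (57, np.float64(166.1), np.float64(165.73), np.float64(0.28))
t 32.95 pos [0.4647 0.0411 0.3209] yaw 100.8 turn [ 0.05 -0.03  0.  ] shift [0.017  0.0001 0.0409] F [ 0.3 -0.4 -2.9] w 0.0192 g 117.9
now blade top (174, np.float64(206.77), np.float64(206.6), np.float64(0.12)) collar top (75, np.float64(166.08), np.float64(165.75), np.float64(0.23))
flange (1696, np.float64(-35.82), np.float64(-35.79), np.float64(0.03))
```

jog_arm(increments=[[[0.018,0,0.005],[0,0.4,0],1],[[0,0,0.015],[0,0,0],1],[[0,0,0.015],[0,0,0],1],[[0,0,0.006],[0,0,0],1],[[0,0,0.002],[0,0,0],1],[[0,0,0.001],[0,0,0],1],[[0,0,0.001],[0,0,0],1]])

```text
time: 34.05
tcp_pos: [0.447, 0.0373, 0.2771]
tool_rot: [0.296, -3.122, 0.001]
contact_force: [0.2, -0.3, -2.5]
gripper_width: 0.0194
grasp_force: 117.8
```

jog_arm(increments=[[[0,0,0.001],[0,0,0],1]])

```text
time: 34.15
tcp_pos: [0.4469, 0.0373, 0.2759]
tool_rot: [0.296, -3.121, 0.001]
contact_force: [0.3, -0.2, -3.1]
gripper_width: 0.019
grasp_force: 117.8
```

jog_arm(increments=[[[0,0,0.001],[0,0,0],1]])

```text
time: 34.25
tcp_pos: [0.4468, 0.0373, 0.2747]
tool_rot: [0.296, -3.121, 0.001]
contact_force: [0.1, -0.7, -2.7]
gripper_width: 0.0191
grasp_force: 117.8
```

Run:
```python
from h import *
go(.448,.038,.273)
def fl(F,t):
    T=[]
    for d in F:
        Q=cloud("scene",d)[0].reshape(-1,3);n=np.linalg.norm(Q[:,:2]-t[:2],axis=1);T.append(Q[(n<.026)&(n>.013)&(abs(Q[:,2]-t[2]+.035)<.005),2]-t[2])
    T=np.concatenate(T);return len(T),np.median(T)*1e3
print("n",fl(np.load("n.npz")["d"],np.array([.4488,.0376,.3096])),"m",fl(np.load("m.npz")["d"],np.array([.4482,.0376,.2763])))
```

```text
t 34.25 pos [0.4468 0.0373 0.2747] yaw 100.8 turn [ 0.01 -0.38  0.  ] shift [-0.0013  0.0005  0.0017] F [ 0.1 -0.7 -2.7] w 0.0191 g 117.8
n (1214, np.float64(-36.82709558274389)) m (590, np.float64(-35.433610117621086))
```

jog_arm(increments=[[[0,0,0.001],[0,0,0],1]])

```text
time: 34.35
tcp_pos: [0.4468, 0.0373, 0.2735]
tool_rot: [0.296, -3.121, 0.001]
contact_force: [-0.0, 0.6, -3.1]
gripper_width: 0.0192
grasp_force: 117.8
```

jog_arm(increments=[[[0,0,0.001],[0,0,0],1]])

```text
time: 34.45
tcp_pos: [0.447, 0.0371, 0.2731]
tool_rot: [0.296, -3.122, 0.001]
contact_force: [-0.4, -0.3, 2.4]
gripper_width: 0.0193
grasp_force: 118.0
```

jog_arm(increments=[[[0,0,0.001],[0,0,0],1]])

```text
time: 34.55
tcp_pos: [0.4473, 0.037, 0.273]
tool_rot: [0.296, -3.124, 0.001]
contact_force: [-1.1, 1.3, 6.8]
gripper_width: 0.0195
grasp_force: 118.4
```

jog_arm(increments=[[[0,0,0.001],[0,0,0],1]])

```text
time: 34.65
tcp_pos: [0.4475, 0.0368, 0.273]
tool_rot: [0.296, -3.125, 0.001]
contact_force: [-0.4, 0.4, 10.9]
gripper_width: 0.0191
grasp_force: 118.8
```

jog_arm(increments=[[[0,0,0.001],[0,0,0],1]])

```text
time: 34.75
tcp_pos: [0.4477, 0.0367, 0.2729]
tool_rot: [0.296, -3.127, 0.001]
contact_force: [-1.4, -0.5, 14.2]
gripper_width: 0.019
grasp_force: 119.2
```

jog_arm(increments=[[[0,0,0.001],[0,0,0],1]])

```text
time: 34.85
tcp_pos: [0.448, 0.0365, 0.2729]
tool_rot: [-0.295, 3.127, -0.001]
contact_force: [-1.4, 0.4, 17.1]
gripper_width: 0.0193
grasp_force: 119.7
```

jog_arm(increments=[[[0,0,-0.004],[0,0,0],1],[[0,0,-0.003],[0,0.3,0],1],[[0,0,0],[0,0,0],1],[[0,0,0.001],[0,0,0],1],[[0,0,0.001],[0,0,0],1],[[0,0,0.001],[0,0,0],1],[[0,0,0.001],[0,0,0],1],[[0,0,0.001],[0,0,0],1],[[0,0,0.001],[0,0,0],1],[[0,0,0.001],[0,0,0],1]])

```text
time: 35.85
tcp_pos: [0.4479, 0.0364, 0.2729]
tool_rot: [0.295, -3.124, 0.002]
contact_force: [-1.0, 0.4, 18.6]
gripper_width: 0.0192
grasp_force: 119.6
```

jog_arm(increments=[[[0,0,0.001],[0,0,0],1]])

```text
time: 35.95
tcp_pos: [0.4481, 0.0362, 0.2729]
tool_rot: [0.295, -3.125, 0.002]
contact_force: [-2.0, 0.5, 22.6]
gripper_width: 0.019
grasp_force: 120.2
```

jog_arm(increments=[[[0,0,0.001],[0,0,0],1]])

```text
time: 36.05
tcp_pos: [0.4483, 0.0361, 0.2728]
tool_rot: [0.295, -3.127, 0.002]
contact_force: [-1.7, 0.1, 24.3]
gripper_width: 0.0192
grasp_force: 120.7
```

jog_arm(increments=[[[0,0,0.001],[0,0,0],1]])

```text
time: 36.15
tcp_pos: [0.4486, 0.036, 0.2728]
tool_rot: [-0.295, 3.127, -0.002]
contact_force: [-3.1, 1.2, 27.9]
gripper_width: 0.019
grasp_force: 121.3
```

jog_arm(increments=[[[0,0,0.0007],[0,0,0],1]])

```text
time: 36.25
tcp_pos: [0.4486, 0.0359, 0.2726]
tool_rot: [-0.295, 3.126, -0.002]
contact_force: [-3.7, 1.1, 28.6]
gripper_width: 0.0194
grasp_force: 121.4
```

jog_arm(increments=[[[0,0,0],[0,0,0],1]])

```text
time: 36.35
tcp_pos: [0.4486, 0.036, 0.2726]
tool_rot: [-0.295, 3.126, -0.002]
contact_force: [-3.7, 1.3, 27.9]
gripper_width: 0.0191
grasp_force: 121.3
```

jog_arm(increments=[[[0,0,-0.005],[0,0,0],1],[[0,0,-0.006],[0,0,0],1],[[0,0,0],[0,-0.3,0],1],[[0,0,0],[0,0,0],1]])

```text
time: 36.75
tcp_pos: [0.4465, 0.0373, 0.2747]
tool_rot: [0.296, -3.119, 0.001]
contact_force: [-0.6, -0.1, -3.3]
gripper_width: 0.019
grasp_force: 118.4
```

It crept another 0.2 mm at 31 N, so it isn't home yet. A sideways drag of almost 4 N builds up as the arm gives. I press again, backing the command sideways to cancel the drag.

jog_arm(increments=[[[0,0,0],[0,0.4,0],1],[[0,0,0.001],[0,0,0],1],[[0.0002,0.0001,0.001],[0,0,0],1],[[0.0002,0.0001,0.001],[0,0,0],1],[[0.0002,0.0001,0.001],[0,0,0],1],[[0.0002,0.0001,0.001],[0,0,0],1],[[0.0002,0.0001,0.001],[0,0,0],1]])

```text
time: 37.45
tcp_pos: [0.4465, 0.037, 0.2728]
tool_rot: [0.295, -3.119, 0.002]
contact_force: [-1.0, 0.2, 12.9]
gripper_width: 0.0195
grasp_force: 118.7
```

jog_arm(increments=[[[0.0002,0.0001,0.001],[0,0,0],1]])

```text
time: 37.55
tcp_pos: [0.4466, 0.0369, 0.2727]
tool_rot: [0.295, -3.121, 0.002]
contact_force: [0.0, -0.5, 15.8]
gripper_width: 0.0194
grasp_force: 119.0
```

jog_arm(increments=[[[0.0002,0.0001,0.001],[0,0,0],1]])

```text
time: 37.65
tcp_pos: [0.4466, 0.0367, 0.2727]
tool_rot: [0.295, -3.123, 0.002]
contact_force: [-1.1, -0.1, 19.2]
gripper_width: 0.0195
grasp_force: 119.4
```

jog_arm(increments=[[[0.0002,0.0001,0.001],[0,0,0],1]])

```text
time: 37.75
tcp_pos: [0.4466, 0.0366, 0.2727]
tool_rot: [0.295, -3.125, 0.003]
contact_force: [-0.4, -0.4, 21.2]
gripper_width: 0.0193
grasp_force: 119.8
```

jog_arm(increments=[[[0.0002,0.0001,0.001],[0,0,0],1]])

```text
time: 37.85
tcp_pos: [0.4467, 0.0366, 0.2726]
tool_rot: [0.295, -3.126, 0.002]
contact_force: [-2.1, -0.0, 24.2]
gripper_width: 0.0191
grasp_force: 120.2
```

jog_arm(increments=[[[0.0002,0.0001,0.001],[0,0,0],1]])

```text
time: 37.95
tcp_pos: [0.4467, 0.0365, 0.2726]
tool_rot: [-0.295, 3.128, -0.003]
contact_force: [-1.7, 0.5, 29.4]
gripper_width: 0.0194
grasp_force: 120.6
```

jog_arm(increments=[[[0.0001,0.0001,0.0005],[0,0,0],1]])

```text
time: 38.05
tcp_pos: [0.4467, 0.0365, 0.2725]
tool_rot: [-0.294, 3.127, -0.002]
contact_force: [-1.9, -0.3, 29.1]
gripper_width: 0.0192
grasp_force: 120.6
```

jog_arm(increments=[[[0.0001,0.0001,0.0005],[0,0,0],1]])

```text
time: 38.15
tcp_pos: [0.4468, 0.0365, 0.2725]
tool_rot: [-0.294, 3.126, -0.002]
contact_force: [-1.1, -0.4, 30.0]
gripper_width: 0.0193
grasp_force: 120.8
```

jog_arm(increments=[[[0,0,0],[0,0,0],1]])

```text
time: 38.25
tcp_pos: [0.4467, 0.0366, 0.2725]
tool_rot: [-0.294, 3.126, -0.002]
contact_force: [-2.1, 0.2, 28.9]
gripper_width: 0.0191
grasp_force: 120.8
```

jog_arm(increments=[[[0.0001,0,0.0005],[0,0,0],1]])

```text
time: 38.35
tcp_pos: [0.4468, 0.0365, 0.2724]
tool_rot: [-0.294, 3.125, -0.002]
contact_force: [-1.3, -0.5, 32.0]
gripper_width: 0.0196
grasp_force: 121.0
```

jog_arm(increments=[[[0,0,0],[0,0,0],1]])

```text
time: 38.45
tcp_pos: [0.4467, 0.0365, 0.2724]
tool_rot: [-0.294, 3.125, -0.002]
contact_force: [-1.6, -0.5, 30.5]
gripper_width: 0.0193
grasp_force: 120.9
```

jog_arm(increments=[[[0,0,-0.001],[0,0.5,0],1],[[0,0,0],[0,0.5,0],1],[[0,0,0],[0,-0.5,0],1],[[0,0,0],[0,-0.5,0],1],[[0,0,0],[0,-0.5,0],1],[[0,0,0],[0,0.5,0],1]])

```text
time: 39.05
tcp_pos: [0.4461, 0.0366, 0.2722]
tool_rot: [-0.295, 3.127, -0.002]
contact_force: [-0.3, 0.9, 25.4]
gripper_width: 0.0191
grasp_force: 120.9
```

jog_arm(increments=[[[0,0,0],[0.5,0,0],1],[[0,0,0],[-0.5,0,0],1],[[0,0,0],[-0.5,0,0],1],[[0,0,0],[0.5,0,0],1]])

```text
time: 39.45
tcp_pos: [0.4464, 0.0365, 0.2722]
tool_rot: [-0.294, 3.128, -0.002]
contact_force: [-0.9, 0.4, 25.0]
gripper_width: 0.0189
grasp_force: 121.2
```

Rocking under a steady load walked it down 0.3 mm at a lower force, so it was a friction jam. I rock once more until it no longer moves.

jog_arm(increments=[[[0,0,0],[0,0.7,0],1],[[0,0,0],[0,0.7,0],1],[[0,0,0],[0,-0.7,0],1],[[0,0,0],[0,-0.7,0],1],[[0,0,0],[0,-0.7,0],1],[[0,0,0],[0,-0.7,0],1],[[0,0,0],[0,0.7,0],1],[[0,0,0],[0,0.7,0],1]])

```text
time: 40.25
tcp_pos: [0.4461, 0.0367, 0.272]
tool_rot: [0.295, -3.127, 0.002]
contact_force: [-0.0, -0.7, 25.3]
gripper_width: 0.019
grasp_force: 120.9
```

jog_arm(increments=[[[0,0,0],[0,0,0],1]])

```text
time: 40.35
tcp_pos: [0.4465, 0.0368, 0.272]
tool_rot: [0.295, -3.127, 0.002]
contact_force: [-0.2, -0.1, 25.1]
gripper_width: 0.0191
grasp_force: 121.2
```

jog_arm(increments=[[[0,0,0],[0,0.8,0],1],[[0,0,0],[0,0.8,0],1],[[0,0,0],[0,-0.8,0],1],[[0,0,0],[0,-0.8,0],1],[[0,0,0],[0,-0.8,0],1],[[0,0,0],[0,-0.8,0],1],[[0,0,0],[0,0.8,0],1],[[0,0,0],[0,0.8,0],1]])

```text
time: 41.15
tcp_pos: [0.4461, 0.0367, 0.272]
tool_rot: [0.295, -3.127, 0.002]
contact_force: [-0.8, -0.8, 24.1]
gripper_width: 0.0191
grasp_force: 120.9
```

jog_arm(increments=[[[0,0,0],[0,0,0],1]])

```text
time: 41.25
tcp_pos: [0.4465, 0.0367, 0.272]
tool_rot: [0.295, -3.127, 0.002]
contact_force: [-0.9, -0.7, 26.1]
gripper_width: 0.019
grasp_force: 121.3
```

It has stopped dead at .2720, the height I worked out for home. Now a clean, separate firm tap at 20 N.

jog_arm(increments=[[[0,0,-0.005],[0,0,0],1],[[0,0,-0.005],[0,0,0],1],[[0,0,0],[0,0,0],1],[[0,0,0.002],[0,0,0],1],[[0,0,0.001],[0,0,0],1],[[0,0,0.001],[0,0,0],1],[[0,0,0.001],[0,0,0],1],[[0,0,0.001],[0,0,0],1],[[0,0,0.001],[0,0,0],1]])

```text
time: 42.15
tcp_pos: [0.4457, 0.0371, 0.2721]
tool_rot: [0.295, -3.123, 0.003]
contact_force: [-0.3, 0.1, 20.5]
gripper_width: 0.0191
grasp_force: 119.9
```

jog_arm(increments=[[[0,0,0.001],[0,0,0],1]])

```text
time: 42.25
tcp_pos: [0.446, 0.0369, 0.272]
tool_rot: [0.295, -3.125, 0.003]
contact_force: [-0.5, 0.4, 24.5]
gripper_width: 0.0192
grasp_force: 120.3
```

jog_arm(increments=[[[0,0,-0.01],[0,0,0],1],[[0,0,-0.03],[0,0,0],1],[[0,0.03,-0.01],[0,-0.8,0],1],[[0,0.042,0],[0,0,0],1],[[0,0.042,0],[0,0,0],1],[[0,0.042,0.02],[0,0,0],1],[[0,0.042,0.04],[0,0,0],1],[[0,0.035,0.04],[0,0,0],1],[[0,0.01,0.03],[0,0,0],1],[[0,0,0],[0,0,0],1],[[0,0,0],[0,0,0],1]])

```text
time: 43.35
tcp_pos: [0.4007, 0.2684, 0.1944]
tool_rot: [0.297, -3.127, 0.003]
contact_force: [0.1, -0.6, -1.8]
gripper_width: 0.0192
grasp_force: 118.0
```

```bash
python3 -c "
from h import *
go(.4000,.2859,.0897)"
```

```text
t 43.35 pos [0.4007 0.2684 0.1944] yaw 100.8 turn [-0.11 -0.03 -0.  ] shift [-0.0026  0.0173  0.1047] F [ 0.1 -0.6 -1.8] w 0.0192 g 118.0
```

jog_arm(increments=[[[-0.0026,0.0173,0.01],[0,0,0],1],[[0,0,0.03],[0,0,0],1],[[0,0,0.025],[0,0,0],1],[[0,0,0],[0,0,0],1],[[0,0,0],[0,0,0],1]])

```text
time: 43.85
tcp_pos: [0.4008, 0.2867, 0.131]
tool_rot: [-0.295, 3.126, 0.001]
contact_force: [1.5, 0.7, -1.7]
gripper_width: 0.019
grasp_force: 118.4
```

```bash
python3 -c "
from h import *
go(.4000,.2859,.0897)"
```

```text
t 43.85 pos [0.4008 0.2867 0.131 ] yaw 100.8 turn [ 0.04  0.11 -0.  ] shift [ 0.0009 -0.0006  0.0413] F [ 1.5  0.7 -1.7] w 0.019 g 118.4
```

jog_arm(increments=[[[0.0006,-0.0004,0.008],[0,0,0],1],[[0,0,0.01],[0,0,0],1],[[0,0,0.01],[0,0,0],1],[[0,0,0.005],[0,0,0],1],[[0,0,0.002],[0,0,0],1]])

```text
time: 44.35
tcp_pos: [0.3992, 0.2857, 0.0933]
tool_rot: [0.296, -3.127, 0.001]
contact_force: [0.6, 0.0, -3.0]
gripper_width: 0.0192
grasp_force: 118.4
```

jog_arm(increments=[[[0,0,0.002],[0,0,0],1],[[0,0,0.0015],[0,0,0],1],[[0,0,0.001],[0,0,0],1]])

```text
time: 44.65
tcp_pos: [0.3995, 0.2862, 0.0899]
tool_rot: [-0.297, 3.127, 0.001]
contact_force: [-1.2, 0.1, 2.6]
gripper_width: 0.0189
grasp_force: 118.7
```

jog_arm(increments=[[[0,0,0.001],[0,0,0],1],[[0,0,0],[0,0,0],1]])

```text
time: 44.85
tcp_pos: [0.3996, 0.2862, 0.0899]
tool_rot: [-0.297, 3.127, 0.001]
contact_force: [-3.9, -0.2, 5.3]
gripper_width: 0.0192
grasp_force: 119.1
```

jog_arm(increments=[[[0,0,-0.001],[0,0,0],0.9],[[0,0,0],[0,0,0],0.6],[[0,0,0],[0,0,0],0.45],[[0,0,0],[0,0,0],0.45],[[0,0,-0.02],[0,0,0],0.45],[[0,0,-0.04],[0,0,0],0.45],[[0,0,-0.045],[0,0,0],0.45],[[0,0,-0.045],[0,0,0],0.45],[[0,-0.02,-0.02],[0,0,0],0.45],[[0,-0.045,0],[0,0,0],0.45],[[0,-0.045,0],[0,0,0],0.45],[[0,-0.045,0],[0,0,0],0.45]], newtons=60)

```text
time: 46.05
tcp_pos: [0.4286, 0.1325, 0.2599]
tool_rot: [-0.298, 3.127, 0.001]
contact_force: [0.7, -0.5, -0.0]
gripper_width: 0.0473
grasp_force: 0.0
```

Run:
```python
from h import *
go(.4483,.038,.235,101)
im,d=grab_frame("scene");Q=cloud("scene",d)[0].reshape(-1,3)
for z,c0,nm in((.145,(.3995,.286),"mtop"),(.055,(.4,.286),"flange")):
    S=Q[(abs(Q[:,2]-z)<.004)&(np.linalg.norm(Q[:,:2]-c0,axis=1)<.05)]
    (x,y),r=cv2.minEnclosingCircle((S[:,:2]*1000).astype(np.float32));print(nm,len(S),round(x,1),round(y,1),"r",round(r,1))
go(.4483,.038,.235,101)
```

```text
t 46.05 pos [0.4286 0.1325 0.2599] yaw 100.9 turn [ 0.03  0.04 -0.1 ] shift [-0.0013 -0.0965  0.0249] F [ 0.7 -0.5 -0. ] w 0.0473 g 0.0
mtop 65 398.7 287.8 r 12.4
flange 361 403.0 285.7 r 40.7
t 46.1 pos [0.4294 0.1276 0.2609] yaw 100.7 turn [-0.07  0.11 -0.33] shift [-0.0015 -0.0915  0.0259] F [ 1.  -3.3  1.5] w 0.0469 g 0.0
```

jog_arm(increments=[[[0,-0.045,0],[0,0,0],0.5],[[-0.0015,-0.035,0.01],[0,0,0],0.5],[[0,-0.012,0.01],[0,0,0],0.5],[[0,0,0],[0,0,0],0.5],[[0,0,0],[0,0,0],0.5]])

```text
time: 46.6
tcp_pos: [0.4473, 0.0439, 0.2395]
tool_rot: [0.296, -3.127, 0.0]
contact_force: [-0.7, 0.7, 0.2]
gripper_width: 0.0428
grasp_force: 0.0
```

Run:
```python
from h import *
go(.4483,.038,.177,101)
```

```text
t 46.6 pos [0.4473 0.0439 0.2395] yaw 100.8 turn [ 0.   -0.02 -0.19] shift [ 0.0001 -0.006   0.0625] F [-0.7  0.7  0.2] w 0.0428 g 0.0
```

jog_arm(increments=[[[0,-0.006,0.005],[0,0,0],0.5],[[0,0,0.02],[0,0,0],0.5],[[0,0,0.025],[0,0,0],0.5],[[0,0,0.012],[0,0,0],0.5],[[0,0,0],[0,0,0],0.5],[[0,0,0],[0,0,0],0.7]], newtons=60)

```text
time: 47.2
tcp_pos: [0.4488, 0.038, 0.1786]
tool_rot: [-0.297, 3.126, -0.0]
contact_force: [0.9, -0.6, -0.0]
gripper_width: 0.0295
grasp_force: 0.0
```

jog_arm(increments=[[[0,0,0],[0,0,0],0.85],[[0,0,0],[0,0,0],1],[[0,0,0],[0,0,0],1],[[0,0,0],[0,0,0],1]])

```text
time: 47.6
tcp_pos: [0.4491, 0.0378, 0.1791]
tool_rot: [-0.296, 3.125, 0.0]
contact_force: [0.2, 0.6, 5.9]
gripper_width: 0.0054
grasp_force: 59.1
```

Run:
```python
from h import *
go(.4483,.038,.177,101);print(arm.sense()["ft_torque"].round(2))
```

```text
t 47.6 pos [0.4491 0.0378 0.1791] yaw 100.8 turn [ 0.    0.15 -0.17] shift [0.0007 0.0003 0.0021] F [0.2 0.6 5.9] w 0.0054 g 59.1
[0.11 0.06 0.06]
```

jog_arm(increments=[[[0,0,-0.003],[0,0,0],1],[[0,0,-0.007],[0,0,0],1],[[0,0,-0.01],[0,0,0],1],[[0,0,-0.013],[0,0,0],1],[[0,0,-0.013],[0,0,0],1],[[0,0,-0.013],[0,0,0],1],[[0,0,-0.012],[0,0,0],1],[[0,0,-0.012],[0,0,0],1],[[0,0,-0.01],[0,0,0],1],[[0,0,-0.005],[0,0,0],1],[[0,0,0],[0,0,0],1],[[0,0,0],[0,0,0],1]])

```text
time: 48.8
tcp_pos: [0.4483, 0.0379, 0.2751]
tool_rot: [0.297, -3.127, -0.0]
contact_force: [-0.7, 0.0, -4.0]
gripper_width: 0.0049
grasp_force: 58.7
```

```bash
cat > ir.py <<'E'
from h import *
import sys
s=arm.sense();t=s["tcp_pos"];go(.600,.167,t[2],101);N=int(sys.argv[1])
o=t[:2];P=[]
for i in range(N):
    d=grab_frame("scene")[1];Q=cloud("scene",d)[0].reshape(-1,3);c=cloud("scene",d)[2];P.append(Q[(np.linalg.norm(Q[:,:2]-o,axis=1)<.045)])
Q=np.vstack(P);h=c[:2]-o;h/=np.linalg.norm(h);tt=np.array([-h[1],h[0]])
for rel in range(-160,10,6):
    B=Q[abs(Q[:,2]-t[2]-rel/1e3)<.003]
    if len(B)>6*N:
        a=(B[:,:2]-o)@tt*1e3;b=(B[:,:2]-o)@h*1e3;p=np.percentile(a,[4,96]);print(rel,round((t[2]+rel/1e3)*1e3),len(B)//N,"lat mid",round(p.mean(),1),"w",round(p[1]-p[0],1),"toward",np.percentile(b,[50,90]).round(1))
print("center world at lat mid m: o + m*",tt.round(3),"h",h.round(3))
go(.600,.167,t[2],101)
E
python3 ir.py 3
```

```text
t 48.8 pos [0.4483 0.0379 0.2751] yaw 100.8 turn [ 0.01 -0.05 -0.16] shift [-0.1736  0.0978  0.    ] F [-0.7  0.  -4. ] w 0.0049 g 58.7
-160 115 16 lat mid 0.4 w 24.7 toward [ 8.8 12.4]
-154 121 16 lat mid 1.4 w 21.7 toward [10.  12.8]
-148 127 17 lat mid 0.9 w 22.0 toward [ 9.2 11.9]
-142 133 16 lat mid 0.1 w 22.0 toward [ 9.8 12.2]
-136 139 17 lat mid 0.2 w 24.4 toward [ 8.8 12.3]
-130 145 17 lat mid 1.2 w 21.7 toward [ 9.2 12.2]
-124 151 16 lat mid 1.6 w 23.2 toward [ 9.9 12.3]
-118 157 18 lat mid 0.9 w 23.2 toward [ 9.6 11.8]
-112 163 19 lat mid 0.2 w 24.0 toward [ 9.5 11.8]
-106 169 18 lat mid 0.0 w 22.9 toward [ 9.3 11.8]
-100 175 20 lat mid 0.4 w 21.0 toward [ 8.2 10.7]
-82 193 25 lat mid 1.1 w 40.4 toward [16.7 20.2]
-76 199 65 lat mid 0.2 w 38.2 toward [12.9 19.1]
-70 205 76 lat mid 0.7 w 33.4 toward [ 5.1 13.6]
-64 211 41 lat mid -0.1 w 30.7 toward [ 6.8 15.3]
-58 217 8 lat mid -1.2 w 18.4 toward [7.6 9.7]
-52 223 16 lat mid 1.4 w 19.7 toward [ 8.1 10.3]
-46 229 18 lat mid 0.6 w 20.1 toward [ 8.3 11.1]
-40 235 18 lat mid 0.3 w 20.1 toward [ 8.4 11.5]
-34 241 19 lat mid -0.2 w 20.5 toward [ 8.2 10.3]
-28 247 17 lat mid 0.9 w 19.3 toward [8.2 9.9]
-22 253 20 lat mid 0.2 w 19.8 toward [ 8.2 10.3]
-16 259 28 lat mid -0.3 w 19.3 toward [6.  9.6]
-10 265 13 lat mid -0.6 w 15.4 toward [ 2.3 13.2]
-4 271 11 lat mid 0.1 w 12.3 toward [13.1 15.2]
2 277 11 lat mid 0.7 w 10.4 toward [12.7 15.7]
8 283 11 lat mid -0.1 w 10.3 toward [13.2 15.1]
center world at lat mid m: o + m* [-0.36   0.933] h [0.933 0.36 ]
t 48.95 pos [0.4482 0.0378 0.275 ] yaw 100.8 turn [-0.   -0.06 -0.16] shift [-1.736e-01  9.790e-02 -1.000e-04] F [-0.3 -1.  -2.7] w 0.0046 g 58.7
```

The iron hangs plumb from its tip, with its axis within about 1 mm over its length and its full weight on the wrist. On to the cup.

jog_arm(increments=[[[-0.01,0.006,0],[0,0,0],1],[[-0.025,0.014,0],[0,0,0],1],[[-0.033,0.018,0],[0,0,0],1],[[-0.033,0.018,0],[0,0,0],1],[[-0.033,0.018,0],[0,0,0],1],[[-0.025,0.015,0],[0,0,0],1],[[-0.0146,0.0088,0],[0,0,0],1],[[0,0,0],[0,0,0],1],[[0,0,0],[0,0,0],1],[[0,0,0],[0,0,0],1]])

```text
time: 49.95
tcp_pos: [0.6004, 0.1662, 0.2758]
tool_rot: [-0.296, 3.127, -0.0]
contact_force: [-0.3, 0.3, -2.7]
gripper_width: 0.0051
grasp_force: 58.8
```

Run:
```python
from h import *
go(.600,.1668,.181,101)
d=grab_frame("scene")[1];Q=cloud("scene",d)[0].reshape(-1,3);t=arm.sense()["tcp_pos"]
for z in(.115,.125,.135,.145,.155):
    B=Q[(abs(Q[:,2]-z)<.005)&(np.linalg.norm(Q[:,:2]-t[:2],axis=1)<.04)]
    if len(B):print(z,len(B),((B.min(0)+B.max(0))/2)[:2].round(4),B.mean(0).round(4))
```

```text
t 49.95 pos [0.6004 0.1662 0.2758] yaw 100.8 turn [-0.    0.01 -0.18] shift [0.0003 0.0006 0.0948] F [-0.3  0.3 -2.7] w 0.0051 g 58.8
0.115 22 [0.606  0.1665] [0.6089 0.1672 0.1163]
0.125 29 [0.6048 0.1662] [0.6087 0.1689 0.1242]
0.135 30 [0.6073 0.1667] [0.6089 0.1685 0.135 ]
0.145 30 [0.6064 0.1679] [0.6094 0.1687 0.1455]
0.155 32 [0.6057 0.1668] [0.609  0.1685 0.1556]
```

jog_arm(increments=[[[0.0003,0.0006,0.01],[0,0,0],1],[[0,0,0.015],[0,0,0],1],[[0,0,0.015],[0,0,0],1],[[0,0,0.01],[0,0,0],1],[[0,0,0.01],[0,0,0],1],[[0,0,0.01],[0,0,0],1],[[0,0,0.01],[0,0,0],1],[[0,0,0.005],[0,0,0],1],[[0,0,0.003],[0,0,0],1],[[0,0,0],[0,0,0],1]])

```text
time: 51.0
tcp_pos: [0.6001, 0.167, 0.1874]
tool_rot: [0.297, -3.127, 0.0]
contact_force: [-0.2, 0.5, -2.4]
gripper_width: 0.0049
grasp_force: 58.8
```

jog_arm(increments=[[[0,0,0.002],[0,0,0],1],[[0,0,0.002],[0,0,0],1],[[0,0,0.001],[0,0,0],1]])

```text
time: 51.3
tcp_pos: [0.6002, 0.1671, 0.1826]
tool_rot: [-0.297, 3.127, 0.0]
contact_force: [-0.5, -0.1, -3.3]
gripper_width: 0.0049
grasp_force: 58.8
```

jog_arm(increments=[[[0,0,0.001],[0,0,0],1],[[0,0,0.001],[0,0,0],1]])

```text
time: 51.5
tcp_pos: [0.6002, 0.1671, 0.1807]
tool_rot: [-0.297, 3.127, 0.0]
contact_force: [-0.8, -0.1, -2.6]
gripper_width: 0.0049
grasp_force: 58.8
```

jog_arm(increments=[[[0,0,0.001],[0,0,0],1]])

```text
time: 51.6
tcp_pos: [0.6002, 0.1671, 0.1796]
tool_rot: [-0.297, 3.128, 0.0]
contact_force: [-0.5, 0.1, -3.0]
gripper_width: 0.0047
grasp_force: 58.8
```

jog_arm(increments=[[[0,0,0.001],[0,0,0],1],[[0,0,0],[0,0,0],1]])

```text
time: 51.8
tcp_pos: [0.6004, 0.1671, 0.1793]
tool_rot: [-0.297, 3.127, 0.0]
contact_force: [-0.6, -0.9, 0.4]
gripper_width: 0.0051
grasp_force: 59.1
```

jog_arm(increments=[[[0,0,0],[0,0,0],0.93],[[0,0,0],[0,0,0],0.85],[[0,0,0],[0,0,0],0.7],[[0,0,0],[0,0,0],0.5],[[0,0,0],[0,0,0],0.5],[[0,0,-0.02],[0,0,0],0.5],[[0,0,-0.04],[0,0,0],0.5],[[0,0,-0.045],[0,0,0],0.5],[[0,0,-0.03],[0,0,0],0.5],[[0,0,0],[0,0,0],0.5],[[0,0,0],[0,0,0],0.5]])

```text
time: 52.9
tcp_pos: [0.6003, 0.1673, 0.3143]
tool_rot: [-0.297, 3.126, 0.002]
contact_force: [0.0, 0.5, -0.7]
gripper_width: 0.0425
grasp_force: 0.0
```

Run:
```python
from h import *
go(.6,.1668,.3)
P=[];ims=[]
for i in range(3):
    im,d=grab_frame("scene");Q=cloud("scene",d)[0].reshape(-1,3);c=cloud("scene",d)[2];P.append(Q[(np.linalg.norm(Q[:,:2]-[.6,.167],axis=1)<.04)&(Q[:,2]<.23)])
Q=np.vstack(P);o=np.array([.6,.167]);h=c[:2]-o;h/=np.linalg.norm(h);tt=np.array([-h[1],h[0]])
for z in range(72,226,6):
    B=Q[abs(Q[:,2]*1e3-z)<3]
    if len(B)>10:
        a=(B[:,:2]-o)@tt*1e3;b=(B[:,:2]-o)@h*1e3;p=np.percentile(a,[4,96]);print(z,len(B)//3,round(p.mean(),1),round(p[1]-p[0],1),np.percentile(b,[10,50,90]).round(1))
n=np.linalg.norm(Q[:,:2]-o,axis=1)
T=Q[(n<.018)&(abs(Q[:,2]-.206)<.008)];print("blade top",np.percentile(T[:,2]*1e3,[25,50,75]))
cv2.imwrite("pics/end.png",im)
```

```text
t 52.9 pos [0.6003 0.1673 0.3143] yaw 100.8 turn [ 0.06  0.07 -0.  ] shift [ 0.0004 -0.0004  0.0143] F [ 0.   0.5 -0.7] w 0.0425 g 0.0
72 53 -0.8 42.3 [ 1.3 10.6 21.9]
78 9 -0.0 16.0 [ 7.9  9.9 11.6]
96 8 -2.7 28.9 [ 9.7 18.  19.7]
102 69 0.2 39.3 [ 1.1 13.9 19.1]
108 45 -0.1 35.0 [-9.8  5.8 14.5]
114 90 0.8 32.5 [-5.1  6.8 15. ]
120 4 -0.3 15.8 [5.2 6.8 8.4]
126 14 0.3 18.6 [ 4.5  8.1 10.3]
132 13 -0.1 20.4 [ 3.1  8.1 10.3]
138 16 1.3 18.8 [ 4.2  8.5 10.3]
144 15 0.5 19.2 [ 3.4  8.5 10.4]
150 16 0.6 20.7 [ 3.5  8.4 10.2]
156 15 0.7 17.9 [ 5.4  8.2 10.2]
162 27 0.4 20.4 [-2.   5.3  9.3]
168 19 -0.0 16.2 [-3.9  1.   7.7]
174 8 1.1 7.4 [-8.1 13.  14.3]
180 5 -0.3 6.9 [12.8 13.4 14.8]
186 6 -0.8 6.9 [12.8 14.1 14.7]
192 9 0.2 7.1 [ 8.2 13.4 14.6]
198 7 0.2 8.4 [-5.2 13.4 14.6]
204 45 0.1 7.5 [-12.    0.5  13.9]
210 7 0.1 6.3 [-11.4   3.6  12.9]
blade top [204.05616994 205.28471048 206.45176078]
```

```bash
python3 -c "
from rig import finish_job; print(finish_job())"
```

```text
the job is handed in; nothing more can be done
None
```

The broad tip is seated (measured to a few tenths of a mm), the mallet is back in its rest, and the iron stands upright in the docking cup, carried there by its tip; handed in at about 53 s. The tip jammed off-axis on the way in: several presses passed 20 N (about 34 N peak, under the 40 N limit), rocking the mallet under about 28 N freed it, and the closing tap peaked near 27 N rather than 20 N.

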